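Lay a printer roller on its V-cradle and chock it

TASK

Take the long roller from the black rest and lower it, without dropping it, into the V-cradle, centred on the two V-blocks. Then set the white ramp-shaped chock upright on the cradle's plate, midway between the V-blocks on the side with the low lips, and slide its ramp in under the roller until it is close up to it (a centimetre of gap is fine), so that the roller cannot roll out. Leave the short roller where it is.

Things in the scene. Friction and masses are not known exactly. Their poses are not given: they have to be found in the camera images.
- long_roller: Long roller: black rubber sleeve 30 mm diameter, 210 mm long, steel journals 12 mm diameter by 20 mm at the ends; about 0.4 kg. Origin on its axis at mid-length, y along it. Starts in one of two parallel places, 110 mm apart, of a fixed black rest: axis 35 mm above the table, carried on Vs (32 mm high) 35 to 49 mm either side of mid-length; between them fingers have room down to the 8 mm base.
- short_roller: Short roller, a bystander in the other place of the rest: the same 30 mm diameter, sleeve only 130 mm long (170 mm overall). Origin on its axis at mid-length, y along it.
- cradle: Fixed cradle. Aluminium plate 8 mm thick, x -45 to 90, y -95 to 95 mm; grey V-blocks at y = -75 and 75 (18 wide, x -27 to 22, up to 40 mm high). Origin on the table, under the laid roller's axis, midway between the blocks; z up. The laid roller runs along y, axis at z = 35 mm. High flanks on the -x side, low lips (30 mm high) on +x, where the chock goes at y = 0, its x along the cradle's x.
- chock: White plastic chock, 0.12 kg: heel block 26 (x) by 36 (y) by 44 mm high with a 45-degree ramp, as wide, down to a blunt toe (5 mm) at x = -44 mm. Origin: centre of the heel's underside, z up. Grip the heel across its 36 mm. On the plate the toe passes under the laid roller (12 mm free): lower it at cradle x = 68 mm, slide it in; the ramp touches the roller with the chock at x = 43 mm.
Mind the look-alikes: they are no part of the job. Leave any red look-alike of the chock alone. There is more than one size of the cradle; the one meant has the size given above.

How it is judged:
By the outcome, as a careful person would: the job done as asked, in the order asked, and still so for the second after the job is handed in, with the robot touching nothing.
It also fails if it takes over 64 s, if anything falls off the work surface, if the arm or the gripper's body presses on something with over 40 N, if the wrist force passes 120 N, or if a joint passes its speed limit or range.

ROBOT

A 6-joint arm with a two-finger parallel gripper is mounted at the origin on the work surface. World frame = base frame: x ahead of the robot, y to its left, z up, the work surface at z = 0. Lengths are in m, angles in rad, forces in N, time in s.
With the tool pointing down it reaches from about 0.325 to 0.775 m from the base axis. Payload 9.3 kg.
Tool frame: the origin (TCP) lies on the centre line of the jaws, within the pads' length; the fingertips stand 17 mm ahead of it and the grasp point (between the pads) lies 2 mm behind it; z points along the fingers, y is the direction in which the jaws open and shut (so a half turn about z gives the same grasp; the last joint's range is limited). The gripper opens to 85 mm and grips with 20 to 120 N. Pads are 22 mm wide; open, the fingers measure 114 mm over their backs; the gripper's body (76 mm by 85 mm) begins 54 mm behind the grasp point. The pads swing forward as they close: fully open they stand 13 mm farther back than shut.
Start: joints at [-1.397, 0.259, 0.021, 1.334, 0, 1.418], TCP at [0.177, -0.521, 0.248] pointing down, gripper open.
Joint ranges: [-3.04, 3.04], [-0.91, 1.82], [-1.04, 1.36], [-1.92, 1.95], [-1.52, 1.45], [-3.14, 3.14]. Speed limits (rad/s): [2.22, 2.22, 2.79, 3.14, 3.14, 3.14].

INTERFACE

Orientations are given as a rotation vector (axis times angle).
In Python, from bench import readout, grab_frame, robot gives the robot as it stands. The module is installed in compiled form; this text tells all that it offers.
- The arm moves only by the tool apply_moves, never from a script. Its argument "steps" is a list of rows, each a list of 7 numbers: the turn, a rotation vector about the tool's x, y, z in rad, then the shift along the tool's x, y, z in mm, then the closure, from 0 (fully open) to 1 (shut). A call has 1 to 10 rows; each row shifts and turns the commanded pose from where the row before left it, along the tool's axes as they then stand; what a row does not reach is not made up. A row lasts 1/12 s, in which the tool goes at most 41.7 mm and 7.16 degrees, less where a joint would pass 70% of its speed; a pose out of reach is approached as far as the arm can. A call with a gripper value outside its range is refused whole. The fingers move at their own pace and stop on an object; "force" is the grip in N (left out, the last holds). Time passes only in rows, so rows that do not move let the fingers close. It gives the time, the measured TCP pose, the force and the opening at its end, in the units of the state.
- readout.get_state(): the state, without advancing time (a new reading comes with each control period).
- grab_frame(name): name is "side" or "top"; returns a dict with "image" (384x512x3 uint8, red, green, blue), "range_z" (384x512 float32, m along the optical axis (not along the pixel's ray), 0 where there is no reading), "mtx" (3x3 intrinsics, pixels), "view" (4x4, takes a point from world to camera coordinates). Camera axes: x right, y up, looking along -z (the intrinsics and any distortion apply to the point x, -y, -z); pixel columns grow to the right and rows downward; lengths in m; the calibration is good to about 2 mm. A picture is of the moment at which its call begins.
- robot.hand_in(): hands the job in, once; it reports no verdict.
The state is a dict: "time_s": time; "q": joint angles; "joint_vel": joint speeds; "effort": joint torques, N m; "eef_pos": TCP position; "ee_rot": TCP orientation; "force": force on the tool from outside, world axes, zero at the start; "ft_torque": the same for the moment, N m; "grip_width": finger opening in m.
Only numpy, scipy, OpenCV 4.12 (cv2) and the standard library are available. Lean on these libraries where they do the work, as an engineer would, in place of code of your own. Each camera call takes 0.05 s, during which the arm holds its last target.

## Working session

There is one attempt and no reset: what is moved stays moved. The work goes in short steps, Python scripts to look and compute and a tool call to move; the robot and the scene stay as the last step left them, time stands still between calls to the robot, and variables do not carry over. Pictures are saved under pics/ and viewed, and the job is handed in when it is done.

Besides the shell and the picture viewer there is one more tool, called after "Emit:" as a command line: name --pt "numbers of a row" for each row, then --argument value for the rest. apply_moves: Moves the arm, as the interface text tells. Its arguments: {"type":"object","properties":{"steps":{"type":"array","items":{"type":"array","items":{"type":"number"}}},"force":{"type":"number"}},"required":["steps"]}

```bash
mkdir -p pics
cat > h.py <<'E'
import numpy as np,cv2
from bench import readout,grab_frame,robot
def save(n):
    f=grab_frame(n); np.savez(f'{n}.npz',**f); return f
def load(n): return dict(np.load(f'{n}.npz'))
def pt(f,u,v):
    u=int(u);v=int(v)
    z=f['range_z'][v,u]; K=f['mtx']
    x=(u-K[0,2])/K[0,0]*z; y=(v-K[1,2])/K[1,1]*z
    return (np.linalg.inv(f['view'])@np.array([x,-y,-z,1]))[:3]
def cloud(f):
    z=f['range_z'];K=f['mtx'];v,u=np.mgrid[:z.shape[0],:z.shape[1]]
    p=np.stack([(u-K[0,2])/K[0,0]*z,-(v-K[1,2])/K[1,1]*z,-z,np.ones_like(z)],-1)
    return (p@np.linalg.inv(f['view']).T)[...,:3]
E
python3 - <<'E'
from h import *
for n in ['side','top']:
    f=save(n); cv2.imwrite(f'pics/{n}0.png',cv2.resize(f['image'][:,:,::-1],(768,576)))
    print(f.keys(),f['mtx'],np.linalg.inv(f['view']).round(3))
print(readout.get_state())
E
```

```text
dict_keys(['image', 'range_z', 'mtx', 'view']) [[476.51331423   0.         255.40193053]
 [  0.         476.51331423 191.40884781]
 [  0.           0.           1.        ]] [[-0.827  0.409 -0.386 -0.042]
 [-0.563 -0.61   0.558  0.954]
 [-0.007  0.678  0.735  1.17 ]
 [ 0.     0.     0.     1.   ]]
dict_keys(['image', 'range_z', 'mtx', 'view']) [[399.95592825   0.         260.53598049]
 [  0.         399.95592825 187.56730533]
 [  0.           0.           1.        ]] [[ 5.000e-03  9.810e-01 -1.940e-01  3.210e-01]
 [-1.000e+00  5.000e-03 -1.000e-03  1.430e-01]
 [ 0.000e+00  1.940e-01  9.810e-01  1.058e+00]
 [ 0.000e+00  0.000e+00  0.000e+00  1.000e+00]]
{'time_s': 0.1, 'q': array([-1.39658623e+00,  2.59126822e-01,  2.08712522e-02,  1.33369050e+00,
        1.02362308e-05,  1.41819992e+00]), 'joint_vel': array([-0.00143355, -0.00050945,  0.0001353 , -0.00032164,  0.00102064,
       -0.00012948]), 'effort': array([ 5.40887093e-03, -5.56692696e+01,  3.45071483e+01,  1.15570013e-02,
       -1.25395468e-04, -1.21846358e-05]), 'eef_pos': array([ 0.17652383, -0.52067706,  0.24774476]), 'ee_rot': array([-3.09861019e+00, -5.10878003e-01,  3.43748258e-06]), 'force': array([ 0.36948855, -0.13236937,  0.44307844]), 'ft_torque': array([-0.01314989, -0.06721315,  0.00562784]), 'grip_width': 0.08546438708363971}
```

View pics/side0.png

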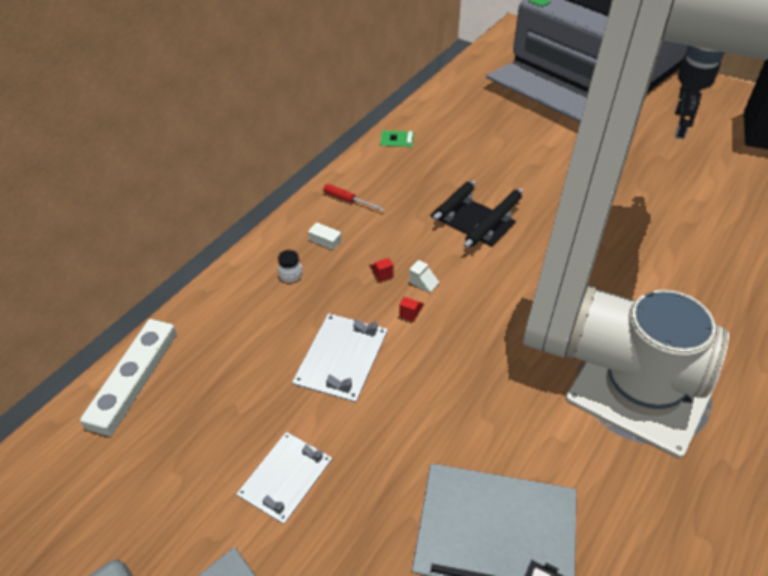

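View pics/top0.png

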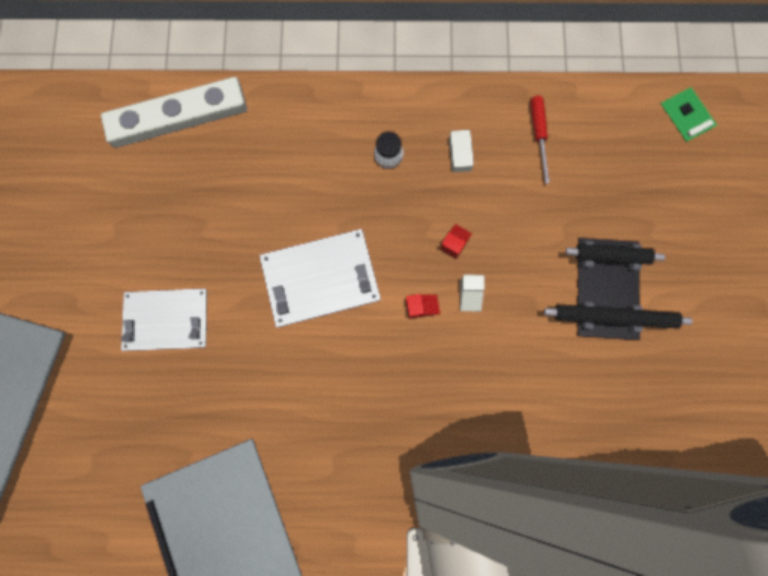

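The top view shows the long roller at about (617,317), the white chock at (472,292), and two cradles at (320,278) and (164,320). Next I'll measure the sizes.

Run:
```python
from h import *
f=load('top');im=f['image'][:,:,::-1]
c=im[140:230,160:320]; cv2.imwrite('pics/t1.png',cv2.resize(c,(800,450),interpolation=cv2.INTER_CUBIC))
c=im[150:230,350:470]; cv2.imwrite('pics/t2.png',cv2.resize(c,(780,520),interpolation=cv2.INTER_CUBIC))
f=load('side');im=f['image'][:,:,::-1]
c=im[160:280,190:310]; cv2.imwrite('pics/s1.png',cv2.resize(c,(600,600),interpolation=cv2.INTER_CUBIC))
```

```text
(no output)
```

View pics/t1.png

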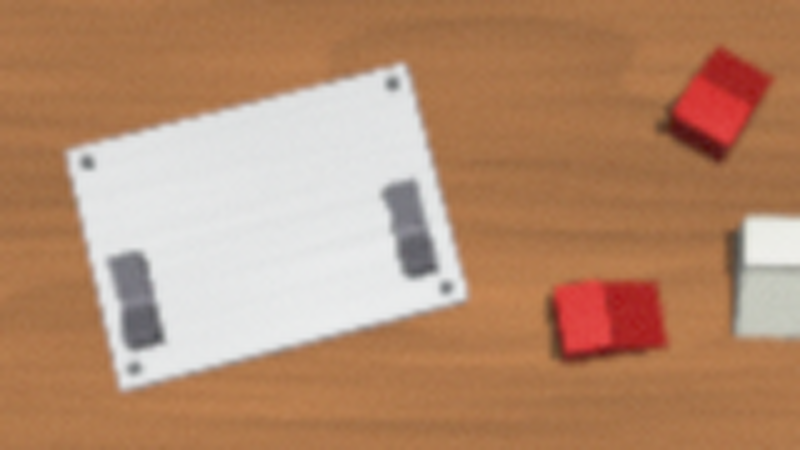

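View pics/t2.png

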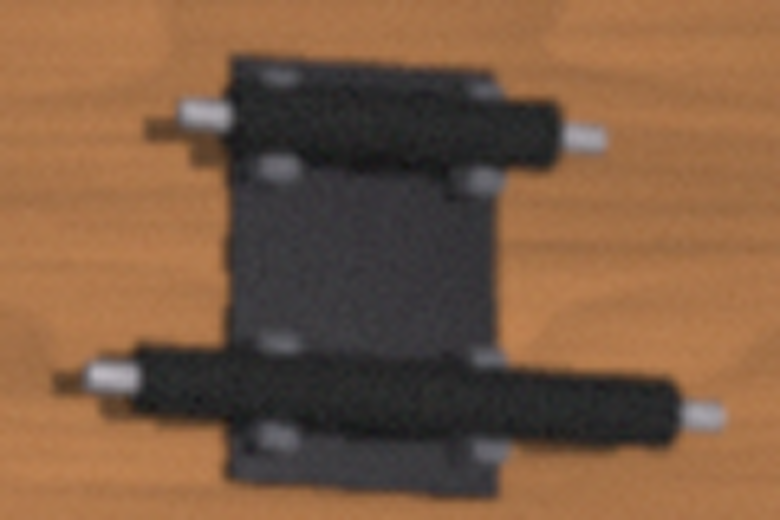

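View pics/s1.png

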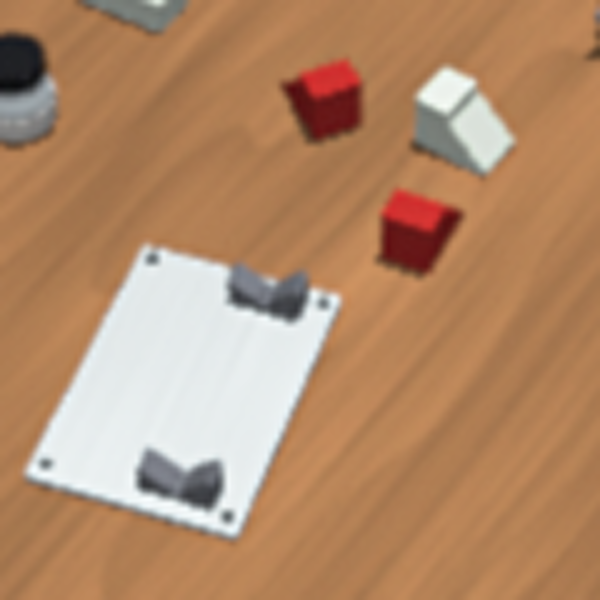

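```bash
cat >> h.py <<'E'
def plane(f,u,v,h):
    K=f['mtx'];T=np.linalg.inv(f['view'])
    d=T[:3,:3]@np.array([(u-K[0,2])/K[0,0],-(v-K[1,2])/K[1,1],-1]);o=T[:3,3]
    return o+d*(h-o[2])/d[2]
E
python3 - <<'E'
from h import *
np.set_printoptions(suppress=True,precision=4)
f=load('top');s=load('side')
# pixel centre correction for cubic resize: src=(dst+.5)/k-.5
g=lambda x,y,k,ox,oy:((x+.5)/k-.5+ox,(y+.5)/k-.5+oy)
def rep(P,nm):
    P=np.array(P); print(nm,P[:,:2].tolist()); 
    for i in range(4): print(np.linalg.norm(P[i]-P[(i+1)%4]).round(4),end=' ')
    print()
    ex=((P[0]+P[1])-(P[3]+P[2]))[:2]; ey=((P[0]+P[3])-(P[1]+P[2]))[:2]
    y1=np.arctan2(ex[1],ex[0]);y2=np.arctan2(-ey[0],ey[1]); print('yaw',y1,y2)
    c=P.mean(0)[:2];y=(y1*1.35+y2*1.9)/3.25; R=np.array([[np.cos(y),-np.sin(y)],[np.sin(y),np.cos(y)]])
    print('origin',c-R@[0.0225,0],'center',c)
rep([plane(f,*g(x,y,5,160,140),.008) for x,y in [(66,150),(407,64),(467,300),(121,390)]],'top')
rep([plane(s,*g(x,y,5,190,160),.008) for x,y in [(25,476),(146,245),(341,297),(238,537)]],'side')
# by mask
for n,F in (('top',f),('side',s)):
    C=cloud(F); 
    for name,h in (('roller ends',0.035),):
        pass
# rollers top view: ends, z .035 ; scale 6.5
for a,b,nm in (((86,377),(726,416),'long ends'),((178,113),(608,139),'short')):
    A=plane(f,*g(*a,6.5,350,150),.035);B=plane(f,*g(*b,6.5,350,150),.035)
    print(nm,A,B,np.linalg.norm(A-B),(A+B)/2, np.arctan2(*(B-A)[:2][::-1]))
# cloud of region high
C=cloud(f)
for nm,(x0,x1,y0,y1) in {'long':(355,470,195,225),'chock':(300,330,175,215)}.items():
    p=C[y0:y1,x0:x1].reshape(-1,3); print(nm,p[:,2].max(),np.percentile(p[:,2],[5,50,95]))
    q=p[p[:,2]>.038]; print(len(q),q.mean(0),q.min(0),q.max(0))
E
```

```text
top [[0.576964559072905, 0.38100019949653374], [0.626036083539234, 0.19751180335389534], [0.49590330472025124, 0.16372506262725867], [0.44692357049183584, 0.3458207236556285]]
0.1899 0.1344 0.1886 0.1347 
yaw 0.25911816079945676 0.2620374997963862
origin [0.5147 0.2662] center [0.5365 0.272 ]
side [[0.573884823322003, 0.382539769867164], [0.6235322025698637, 0.19886960104183693], [0.49526806784148447, 0.16470522399063758], [0.4442183654184467, 0.34686908886364487]]
0.1903 0.1327 0.1892 0.1345 
yaw 0.2644120070562624 0.2686018305739471
origin [0.5125 0.2673] center [0.5342 0.2732]
long ends [ 0.4719 -0.1205  0.035 ] [ 0.4575 -0.3733  0.035 ] 0.25322193881240124 [ 0.4647 -0.2469  0.035 ] -1.627629582806642
short [ 0.5801 -0.1627  0.035 ] [ 0.5701 -0.3361  0.035 ] 0.17367993358675254 [ 0.5751 -0.2494  0.035 ] -1.628412810462689
long 1.0581306544236917 [-0.0017  0.0066  0.0506]
1000 [ 0.4614 -0.2365  0.0632] [ 0.3207 -0.368   0.0381] [0.4835 0.1429 1.0581]
chock 1.0581306544236917 [-0.0023  0.0018  0.045 ]
155 [0.5137 0.0074 0.0834] [ 0.3207 -0.0153  0.038 ] [0.5348 0.1429 1.0581]
```

Run:
```python
from h import *
f=load('top');im=f['image'][:,:,::-1]
c=im[175:215,295:335]; cv2.imwrite('pics/t3.png',cv2.resize(c,(600,600),interpolation=cv2.INTER_CUBIC))
f=load('side');im=f['image'][:,:,::-1]
c=im[165:205,265:305]; cv2.imwrite('pics/s3.png',cv2.resize(c,(600,600),interpolation=cv2.INTER_CUBIC))
c=im[115:175,280:355]; cv2.imwrite('pics/s4.png',cv2.resize(c,(750,600),interpolation=cv2.INTER_CUBIC))
```

```text
(no output)
```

View pics/t3.png

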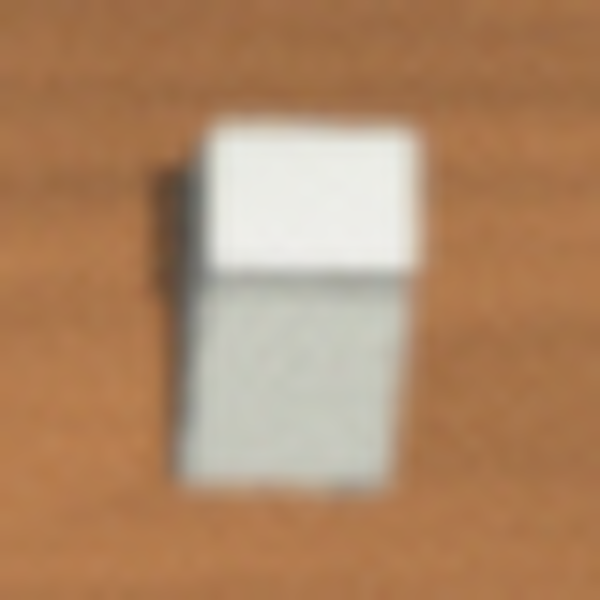

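View pics/s3.png

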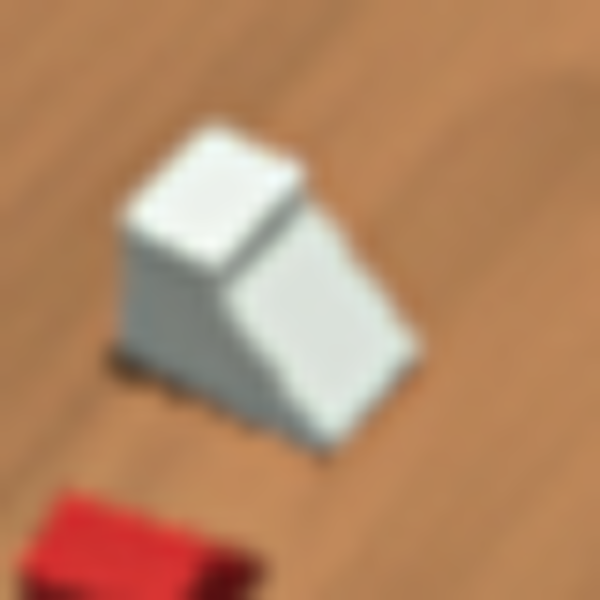

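View pics/s4.png

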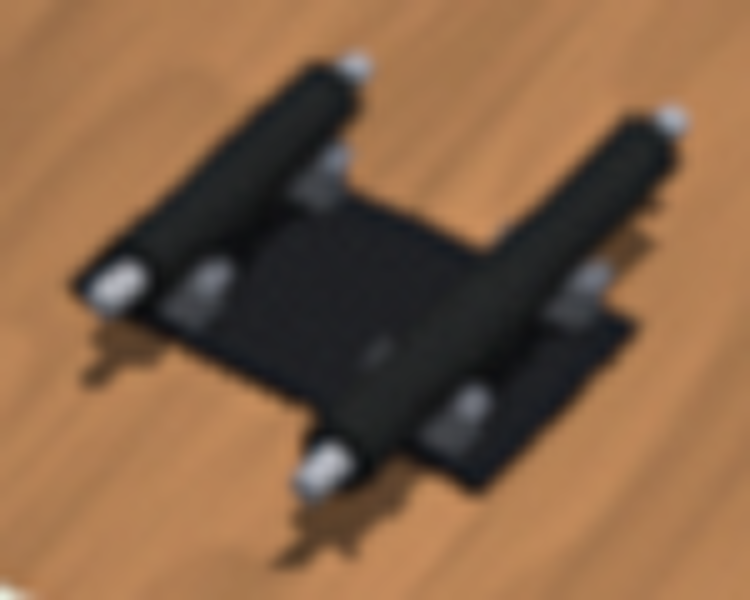

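Run:
```python
from h import *
np.set_printoptions(suppress=True,precision=4)
f=load('top');s=load('side')
g=lambda x,y,k,ox,oy:((x+.5)/k-.5+ox,(y+.5)/k-.5+oy)
T=lambda x,y,h:plane(f,*g(x,y,15,295,175),h)[:2]
S=lambda x,y,h:plane(s,*g(x,y,15,265,165),h)[:2]
for nm,tp,toe in (('top',[T(208,124,.044),T(420,124,.044),T(414,270,.044),T(206,270,.044)],[T(180,488,.005),T(388,488,.005)]),('side',[S(120,215,.044),S(215,120,.044),S(303,170,.044),S(218,275,.044)],[S(330,447,.005),S(420,352,.005)])):
    tp=np.array(tp);toe=np.array(toe);c=tp.mean(0)
    print(nm,tp.tolist(),'size',np.linalg.norm(tp[0]-tp[1]),np.linalg.norm(tp[1]-tp[2]),'c',c,'toe',toe.mean(0),'yaw',np.arctan2(*(c-toe.mean(0))[::-1]),np.arctan2(-(tp[0]+tp[3]-tp[1]-tp[2])[0],(tp[0]+tp[3]-tp[1]-tp[2])[1]),np.linalg.norm(c-toe.mean(0)))
S4=lambda x,y,h:plane(s,*g(x,y,10,280,115),h)
for nm,a,b in (('long',(313,488),(677,115)),('short',(100,293),(362,62))):
    A=S4(*a,.035);B=S4(*b,.035);print(nm,A,B,np.linalg.norm(A-B),(A+B)/2,np.arctan2(*(A-B)[:2]))
# V posts of the long place tops ~ .032
for p in [(470,402),(595,272)]: print('V side',S4(*p,.032))
for p in [(278,436),(490,450),(278,342),(488,356)]: print('V top',plane(f,*g(*p,6.5,350,150),.032))
for F,n in ((f,'top'),(s,'side')):
    C=cloud(F); m=(abs(C[...,2]-.044)<.008)&(abs(C[...,0]-.464)<.012)&(C[...,1]<-.1)&(C[...,1]>-.4); q=C[m]
    print(n,len(q),q[:,1].min(),q[:,1].max(),np.polyfit(q[:,1]+.247,q[:,0],1),q[:,2].max())
    m=(abs(C[...,2]-.044)<.006)&(abs(C[...,0]-.52)<.04)&(abs(C[...,1])<.04);q=C[m];print('chock',len(q),q.mean(0),q.min(0),q.max(0))
    m=(C[...,2]>.002)&(C[...,2]<.016)&(abs(C[...,0]-.53)<.12)&(abs(C[...,1]-.27)<.13);q=C[m];print('plate',len(q),cv2.minAreaRect(q[:,:2].astype(np.float32)),np.median(q[:,2]))
```

```text
top [[0.5346941007315756, 0.019845825017460947], [0.5348695845688127, -0.01677328298337169], [0.5092158059709274, -0.01509221230413918], [0.5090445304778896, 0.020663261646235373]] size 0.036619528469844835 0.025708799174171744 c [0.522  0.0022] toe [0.4771 0.0029] yaw -0.015573491426827395 0.004791138927979424 0.0449036895456857
side [[0.5339968034422753, 0.02041489442409572], [0.5324403395861044, -0.016137717171834987], [0.5079404321425004, -0.013767376342476934], [0.506361921775289, 0.023849914371887104]] size 0.03658573484595511 0.024614304385712046 c [0.5202 0.0036] toe [0.476  0.0045] yaw -0.019877601410241127 0.0002972433521470832 0.04419254876083418
long [ 0.4698 -0.1224  0.035 ] [ 0.4568 -0.3706  0.035 ] 0.24854175078047225 [ 0.4633 -0.2465  0.035 ] 0.05244411014924698
short [ 0.5827 -0.1674  0.035 ] [ 0.569 -0.333  0.035] 0.16615275730512474 [ 0.5759 -0.2502  0.035 ] 0.08303296128669334
V side [ 0.4472 -0.1935  0.032 ]
V side [ 0.4427 -0.2788  0.032 ]
V top [ 0.4491 -0.1964  0.032 ]
V top [ 0.4439 -0.2801  0.032 ]
V top [ 0.4868 -0.1986  0.032 ]
V top [ 0.4816 -0.2821  0.032 ]
top 744 -0.367994567319858 -0.11951659333994152 [0.0214 0.4633] 0.05197782974832266
chock 148 [0.5215 0.0019 0.0441] [ 0.5083 -0.0153  0.038 ] [0.5348 0.0205 0.0487]
plate 4515 ((0.5297033786773682, 0.2700662314891815), (0.25943928956985474, 0.23908662796020508), 89.90792083740234) 0.007724037931220007
side 278 -0.36791414084420715 -0.11761122597281404 [0.019  0.4624] 0.051801903268555716
chock 62 [0.5204 0.0035 0.0415] [ 0.5067 -0.0151  0.038 ] [0.5343 0.022  0.0488]
plate 2039 ((0.5291807651519775, 0.2708125412464142), (0.2377316951751709, 0.2584792375564575), 0.5563217401504517) 0.005722040509012594
```

The top and side views agree: roller centre (0.464, -0.247) at yaw -0.054, cradle origin (0.5136, 0.2667) at yaw 0.263, chock (0.521, 0.003) at yaw about 0. The measured plate is 190x134 mm, so this is the right cradle. First move: turn the tool so the jaws lie across the roller.

```bash
cat >> h.py <<'E'
from scipy.spatial.transform import Rotation as Ro
def go(x,y,z,yaw):
    "tool-frame delta to TCP (x,y,z), tool pointing down with tool-x at angle yaw"
    s=readout.get_state();R=Ro.from_rotvec(s['ee_rot'])
    G=Ro.from_euler('z',yaw)*Ro.from_euler('x',np.pi)
    d=(R.inv()*G).as_rotvec(); t=R.inv().apply(np.array([x,y,z])-s['eef_pos'])*1000
    t2=G.inv().apply(np.array([x,y,z])-s['eef_pos'])*1000
    print('turn',d.round(4),'shift now',t.round(1),'shift after turn',t2.round(1),'q',s['q'].round(2),'F',s['force'].round(1),'w',round(s['grip_width'],4),'t',round(s['time_s'],2),'pos',s['eef_pos'].round(4))
E
python3 -c "
from h import *
go(.464,-.247,.15,1.517)"
```

```text
turn [-9.0000e-04 -8.0000e-04 -1.1902e+00] shift now [ 360.1 -166.8   98. ] shift after turn [288.7 272.3  97.7] q [-1.4   0.26  0.02  1.33  0.    1.42] F [ 0.4 -0.1  0.4] w 0.0855 t 0.1 pos [ 0.1765 -0.5207  0.2477]
```

Emit:
apply_moves --pt "0 0 -0.119 0 0 0 0" --pt "0 0 -0.119 0 0 0 0" --pt "0 0 -0.119 0 0 0 0" --pt "0 0 -0.119 0 0 0 0" --pt "0 0 -0.119 0 0 0 0" --pt "0 0 -0.119 0 0 0 0" --pt "0 0 -0.119 0 0 0 0" --pt "0 0 -0.119 0 0 0 0" --pt "0 0 -0.119 0 0 0 0" --pt "0 0 -0.119 0 0 0 0" --force 60

```text
time_s: 0.93
eef_pos: [0.1765, -0.5207, 0.2479]
ee_rot: [-2.274, -2.167, -0.001]
force: [0.3, 0.2, 1.5]
grip_width: 0.0854
```

```bash
python3 -c "
from h import *
go(.464,-.247,.15,1.517)"
```

```text
turn [-0.0002 -0.0008  0.0057] shift now [287.2 274.   98.1] shift after turn [288.8 272.3  97.9] q [-1.4   0.26  0.02  1.33  0.    0.22] F [0.3 0.2 1.5] w 0.0854 t 0.93 pos [ 0.1765 -0.5207  0.2479]
```

Emit:
apply_moves --pt "0 0 0 28 27 8 0" --pt "0 0 0 28 27 8 0" --pt "0 0 0 28 27 8 0" --pt "0 0 0 28 27 8 0" --pt "0 0 0 28 27 8 0" --pt "0 0 0 28 27 8 0" --pt "0 0 0 28 27 8 0" --pt "0 0 0 28 27 8 0" --pt "0 0 0 28 27 8 0" --pt "0 0 0 28 27 8 0"

```text
time_s: 1.77
eef_pos: [0.4623, -0.2542, 0.1678]
ee_rot: [-2.281, -2.161, 0.0]
force: [0.8, -1.6, -0.0]
grip_width: 0.0855
```

```bash
python3 -c "
from h import *
go(.464,-.247,.10,1.517)"
```

```text
turn [-0.0002 -0.     -0.0002] shift now [ 7.3  1.3 67.8] shift after turn [ 7.3  1.3 67.8] q [-0.66  0.26 -0.19  1.12 -0.    0.96] F [ 0.8 -1.6 -0. ] w 0.0855 t 1.77 pos [ 0.4623 -0.2542  0.1678]
```

Emit:
apply_moves --pt "0 0 0 0 0 25 0" --pt "0 0 0 0 0 25 0" --pt "0 0 0 0 0 0 0" --pt "0 0 0 0 0 0 0" --pt "0 0 0 0 0 0 0"

```text
time_s: 2.18
eef_pos: [0.4614, -0.2564, 0.1193]
ee_rot: [2.281, 2.16, 0.0]
force: [-0.6, -0.2, 0.5]
grip_width: 0.0854
```

```bash
python3 -c "
from h import *
go(.464,-.247,.032,1.517)
for n in ['side','top']:
    f=save(n)
f=load('side');im=f['image'][:,:,::-1]
c=im[95:185,260:380]; cv2.imwrite('pics/s5.png',cv2.resize(c,(800,600),interpolation=cv2.INTER_CUBIC))
"
```

```text
turn [ 0.0005  0.0004 -0.0008] shift now [ 9.6  2.  87.3] shift after turn [ 9.6  2.1 87.3] q [-0.67  0.29 -0.27  1.   -0.    0.96] F [-0.6 -0.2  0.5] w 0.0854 t 2.18 pos [ 0.4614 -0.2564  0.1193]
```

View pics/s5.png

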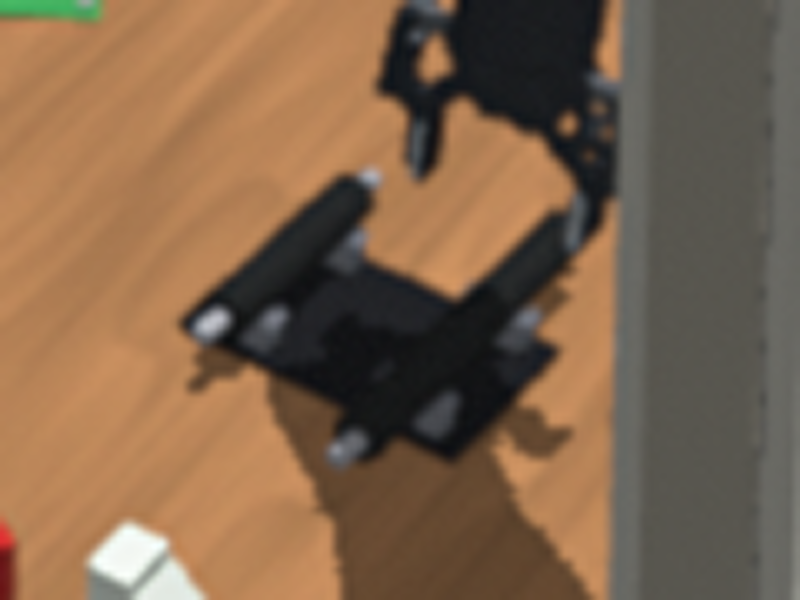

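The jaws straddle the long roller as planned, with fingertips at about (420,170) and (575,240). Going down now.

Emit:
apply_moves --pt "0 0 0 9.5 2 5 0" --pt "0 0 0 0 0 17 0" --pt "0 0 0 0 0 17 0" --pt "0 0 0 0 0 17 0" --pt "0 0 0 0 0 17 0" --pt "0 0 0 0 0 13 0" --pt "0 0 0 0 0 0 0" --pt "0 0 0 0 0 0 0"

```text
time_s: 2.95
eef_pos: [0.4637, -0.2462, 0.0324]
ee_rot: [-2.28, -2.16, 0.0]
force: [0.4, -0.9, 0.9]
grip_width: 0.0849
```

```bash
python3 -c "
from h import *
go(.464,-.247,.032,1.517)
"
```

```text
turn [-0.0005 -0.0004 -0.0005] shift now [-0.8  0.4  0.4] shift after turn [-0.8  0.4  0.4] q [-0.65  0.38 -0.4   0.79  0.    0.98] F [ 0.4 -0.9  0.9] w 0.0849 t 2.95 pos [ 0.4637 -0.2462  0.0324]
```

Emit:
apply_moves --pt "0 0 0 0 0 0 0.3" --pt "0 0 0 0 0 0 0.45" --pt "0 0 0 0 0 0 0.55" --pt "0 0 0 0 0 0 0.6" --pt "0 0 0 0 0 0 1" --pt "0 0 0 0 0 0 1" --pt "0 0 0 0 0 0 1" --pt "0 0 0 0 0 0 1" --pt "0 0 0 0 0 0 1" --pt "0 0 0 0 0 0 1" --force 60

```text
time_s: 3.78
eef_pos: [0.4666, -0.2472, 0.0337]
ee_rot: [2.276, 2.158, 0.006]
force: [9.7, 1.4, 3.5]
grip_width: 0.0286
```

Emit:
apply_moves --pt "0 0 0 0 0 0 1" --pt "0 0 0 0 0 -4 1" --pt "0 0 0 0 0 -8 1" --pt "0 0 0 0 0 -12 1" --pt "0 0 0 0 0 -12 1" --pt "0 0 0 0 0 -12 1" --pt "0 0 0 0 0 -12 1" --pt "0 0 0 0 0 0 1" --pt "0 0 0 0 0 0 1"

```text
time_s: 4.53
eef_pos: [0.4637, -0.2465, 0.0927]
ee_rot: [2.28, 2.16, -0.0]
force: [-1.3, 0.3, -4.7]
grip_width: 0.0284
```

```bash
python3 -c "
from h import *
go(.464,-.247,.1,1.517)
for n in ['side','top']:
    f=save(n)
im=load('side')['image'][:,:,::-1]
c=im[95:185,260:380]; a=cv2.resize(c,(400,300),interpolation=cv2.INTER_CUBIC)
im=load('top')['image'][:,:,::-1]
c=im[140:230,340:460+20]; b=cv2.resize(c,(467,300),interpolation=cv2.INTER_CUBIC)
cv2.imwrite('pics/c6.png',cv2.resize(a,(800,600)));cv2.imwrite('pics/t6.png',b)
"
```

```text
turn [ 0.0005  0.0005 -0.0003] shift now [-0.4  0.3 -7.3] shift after turn [-0.4  0.3 -7.3] q [-0.65  0.31 -0.32  0.94 -0.    0.98] F [-1.3  0.3 -4.7] w 0.0284 t 4.53 pos [ 0.4637 -0.2465  0.0927]
```

View pics/c6.png

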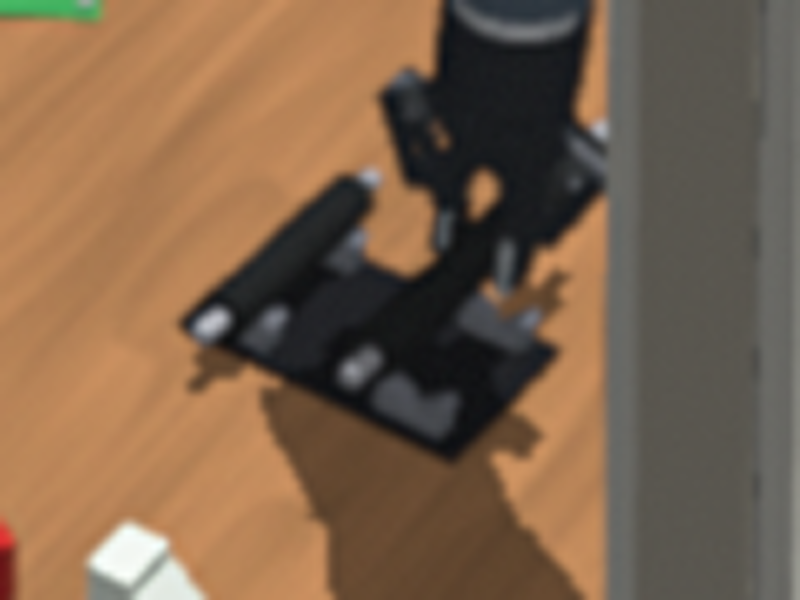

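View pics/t6.png

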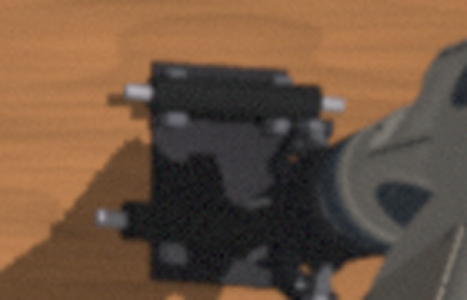

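The roller is lifted and near level, and the rest is empty on the near side; the short roller at about (275,255) hasn't moved. Raise it, turn, and carry it over.

Emit:
apply_moves --pt "0 0 0 0 0 -15 1" --pt "0 0 0 0 0 -15 1" --pt "0 0 0 0 0 -15 1" --pt "0 0 0 0 0 -12 1" --pt "0 0 -0.053 0 0 0 1" --pt "0 0 -0.053 0 0 0 1" --pt "0 0 -0.053 0 0 0 1" --pt "0 0 -0.053 0 0 0 1" --pt "0 0 -0.053 0 0 0 1" --pt "0 0 -0.053 0 0 0 1"

```text
time_s: 5.47
eef_pos: [0.4633, -0.2462, 0.1482]
ee_rot: [-1.905, -2.495, 0.0]
force: [0.0, -0.0, -4.0]
grip_width: 0.0285
```

```bash
python3 -c "
from h import *
go(.5136,.2667,.15,1.834)
"
```

```text
turn [-0.0012 -0.0015  0.0034] shift now [481.5 183.6  -1.3] shift after turn [482.2 182.   -1.8] q [-0.65  0.27 -0.23  1.08 -0.    0.66] F [ 0. -0. -4.] w 0.0285 t 5.47 pos [ 0.4633 -0.2462  0.1482]
```

Emit:
apply_moves --pt "0 0 0 10 3.8 0 1" --pt "0 0 0 20 7.6 0 1" --pt "0 0 0 28 10.6 0 1" --pt "0 0 0 28 10.6 0 1" --pt "0 0 0 28 10.6 0 1" --pt "0 0 0 28 10.6 0 1" --pt "0 0 0 28 10.6 0 1" --pt "0 0 0 28 10.6 0 1" --pt "0 0 0 28 10.6 0 1" --pt "0 0 0 28 10.6 0 1"

```text
time_s: 6.3
eef_pos: [0.4896, 0.0258, 0.1486]
ee_rot: [-1.911, -2.492, 0.001]
force: [1.3, -0.4, -3.9]
grip_width: 0.0284
```

Emit:
apply_moves --pt "0 0 0 28 10.6 0 1" --pt "0 0 0 28 10.6 0 1" --pt "0 0 0 28 10.6 0 1" --pt "0 0 0 28 10.6 0 1" --pt "0 0 0 28 10.6 0 1" --pt "0 0 0 28 10.6 0 1" --pt "0 0 0 28 10.6 0 1" --pt "0 0 0 18 6.8 0 1" --pt "0 0 0 10 3.8 0 1" --pt "0 0 0 4 1.5 0 1"

```text
time_s: 7.13
eef_pos: [0.5134, 0.2681, 0.1484]
ee_rot: [-1.908, -2.495, 0.002]
force: [-0.5, -1.0, -4.4]
grip_width: 0.0282
```

Emit:
apply_moves --pt "0 0 0 0 0 0 1" --pt "0 0 0 0 0 0 1" --pt "0 0 0 0 0 0 1"

```text
time_s: 7.38
eef_pos: [0.5141, 0.2654, 0.1492]
ee_rot: [-1.911, -2.493, 0.001]
force: [0.8, -0.3, -4.7]
grip_width: 0.0284
```

```bash
python3 -c "
from h import *
go(.5136,.2667,.10,1.834)
for n in ['side','top']:
    f=save(n)
im=load('side')['image'][:,:,::-1]
c=im[150:300,150:350]; cv2.imwrite('pics/s7.png',cv2.resize(c,(800,600),interpolation=cv2.INTER_CUBIC))
im=load('top')['image'][:,:,::-1]
c=im[120:270,140:340]; cv2.imwrite('pics/t7.png',cv2.resize(c,(800,600),interpolation=cv2.INTER_CUBIC))
"
```

```text
turn [-0.0005  0.0003 -0.0005] shift now [ 1.4 -0.1 49.2] shift after turn [ 1.4 -0.1 49.2] q [ 0.33  0.35 -0.1   1.12 -0.    1.64] F [ 0.8 -0.3 -4.7] w 0.0284 t 7.38 pos [0.5141 0.2654 0.1492]
```

View pics/s7.png

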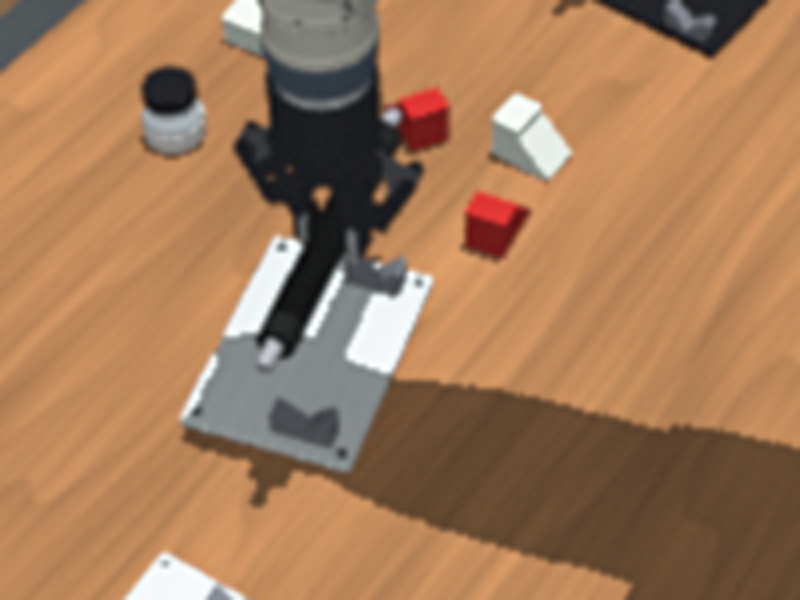

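View pics/t7.png

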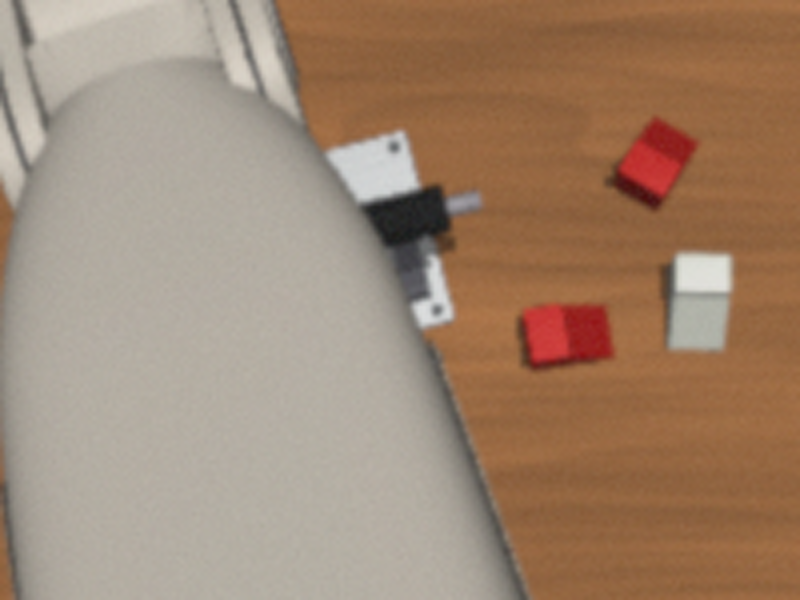

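The side view shows the roller held over the cradle, its near end at (268,355). I'll check its level and end positions using depth.

```bash
python3 -c "
from h import *
np.set_printoptions(suppress=True,precision=4)
s=load('side');f=load('top')
c=np.array([.5140,.2655]);a=.263;ey=np.array([-np.sin(a),np.cos(a)]);ex=np.array([np.cos(a),np.sin(a)])
for F in (s,f):
    C=cloud(F);d=C[...,:2]-c;X=d@ex;Y=d@ey;Z=C[...,2]
    m=(abs(X)<.022)&(abs(Y)<.14)&(abs(Y)>.03)&(Z>.12)&(Z<.185)
    print(m.sum(),Y[m].min(),Y[m].max())
    for lo in np.arange(-.14,.14,.02):
        k=m&(Y>=lo)&(Y<lo+.02)
        if k.sum()>4: print(round(lo+.01,3),k.sum(),'X',X[k].min().round(4),X[k].max().round(4),'ztop',np.percentile(Z[k],95).round(4))
# end journal tip side crop scale4 off (150,150)
P=plane(s,(264.5)/4+150,(362)/4+150,.151);print('nearend',(P[:2]-c)@ex,(P[:2]-c)@ey)
P=plane(f,(481.5)/4+140,(202)/4+120,.151);print('farend',(P[:2]-c)@ex,(P[:2]-c)@ey)
"
```

```text
369 -0.12198752245115319 0.12890043678977944
-0.13 6 X -0.0073 0.0021 ztop 0.155
-0.11 13 X -0.0178 0.0001 ztop 0.1625
-0.09 23 X -0.0174 -0.0066 ztop 0.1643
-0.05 9 X -0.0169 -0.0146 ztop 0.1563
0.03 28 X -0.0164 0.0091 ztop 0.1645
0.05 63 X -0.0163 0.0116 ztop 0.1639
0.07 68 X -0.0161 0.0122 ztop 0.1648
0.09 64 X -0.0163 0.0108 ztop 0.1636
0.11 77 X -0.0165 0.0126 ztop 0.1649
0.13 15 X -0.0063 0.005 ztop 0.1564
284 -0.12199512383718725 -0.055426036734931315
-0.13 5 X -0.0082 -0.0009 ztop 0.1585
-0.11 52 X -0.0163 0.0089 ztop 0.1659
-0.09 109 X -0.017 0.0115 ztop 0.1667
-0.07 107 X -0.0172 0.0113 ztop 0.1667
-0.05 11 X -0.0052 0.0113 ztop 0.1655
nearend -0.0020136170288995755 0.12418072077631949
farend -0.005550400965106357 -0.12404763986714315
```

Emit:
apply_moves --pt "0 0 0 1.5 2 10 1" --pt "0 0 0 0 0 18 1" --pt "0 0 0 0 0 18 1" --pt "0 0 0 0 0 18 1" --pt "0 0 0 0 0 16 1" --pt "0 0 0 0 0 12 1" --pt "0 0 0 0 0 8 1" --pt "0 0 0 0 0 6 1" --pt "0 0 0 0 0 0 1" --pt "0 0 0 0 0 0 1"

```text
time_s: 8.32
eef_pos: [0.5159, 0.2683, 0.0434]
ee_rot: [1.91, 2.494, 0.0]
force: [-0.1, 0.8, -4.0]
grip_width: 0.0281
```

```bash
python3 -c "
from h import *
go(.5136,.2667,.034,1.834)
for n in ['side']:
    f=save(n)
im=load('side')['image'][:,:,::-1]
c=im[180:285,175:315]; cv2.imwrite('pics/s8.png',cv2.resize(c,(800,600),interpolation=cv2.INTER_CUBIC))
"
```

```text
turn [0.0001 0.     0.0006] shift now [-1.  -2.6  9.4] shift after turn [-1.  -2.6  9.4] q [ 0.34  0.44 -0.25  0.87 -0.    1.64] F [-0.1  0.8 -4. ] w 0.0281 t 8.32 pos [0.5159 0.2683 0.0434]
```

View pics/s8.png

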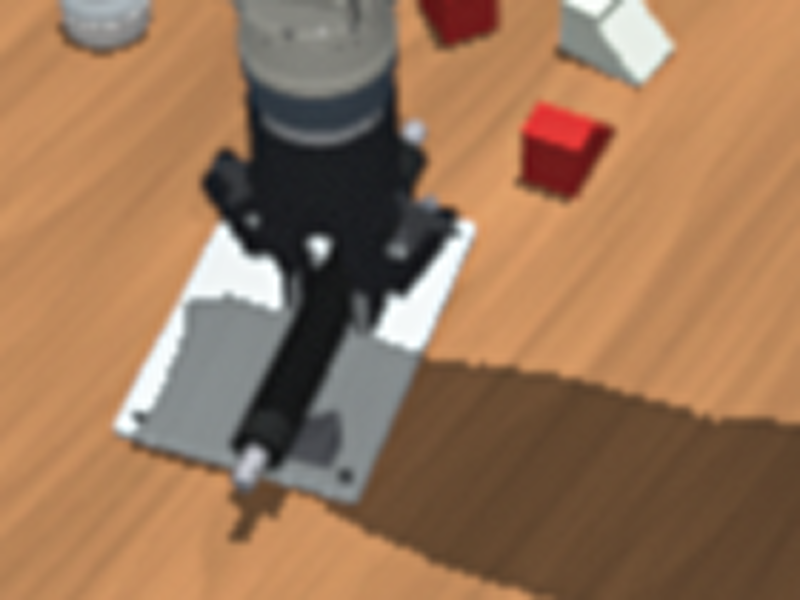

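```bash
python3 -c "
from h import *
np.set_printoptions(suppress=True,precision=4)
s=load('side')
c=np.array([.5125,.2673]);a=.264;ey=np.array([-np.sin(a),np.cos(a)]);ex=np.array([np.cos(a),np.sin(a)])
C=cloud(s);d=C[...,:2]-c;X=d@ex;Y=d@ey;Z=C[...,2]
m=(abs(X)<.03)&(Y>.035)&(Y<.105)&(Z>.05);print('sleeve X',X[m].min(),X[m].max(),Z[m].max())
t=m&(Z>np.percentile(Z[m],60));print('ridge X',X[t].mean())
m=(abs(X)<.03)&(Y>.035)&(Z>.03);print('Ymax',Y[m].max())
m=(abs(X)<.03)&(Y<.0)&(Z>.03);print(Y[m].min())
g=lambda x,y,k,ox,oy:((x+.5)/k-.5+ox,(y+.5)/k-.5+oy)
P=plane(s,*g(240,487,800/140,175,180),.045);print('near end tip',(P[:2]-c)@ex,(P[:2]-c)@ey)
"
```

```text
sleeve X -0.029920932117740117 0.029910758081684707 0.4933499734318971
ridge X -0.002472802457775335
Ymax 0.48462107575106667
-1.1133281980781162
near end tip 0.002466388204968707 0.12923083780733355
```

```bash
python3 -c "
from h import *
np.set_printoptions(suppress=True,precision=4)
s=load('side')
c=np.array([.5125,.2673]);a=.264;ey=np.array([-np.sin(a),np.cos(a)]);ex=np.array([np.cos(a),np.sin(a)])
C=cloud(s);d=C[...,:2]-c;X=d@ex;Y=d@ey;Z=C[...,2]
for lo in np.arange(.03,.14,.01):
  k=(abs(X)<.03)&(Y>lo)&(Y<lo+.01)&(Z>.035)&(Z<.07)
  if k.sum(): t=k&(Z>Z[k].max()-.004); print(round(lo+.005,3),k.sum(),X[k].min(),X[k].max(),'top',Z[k].max(),X[t].mean(),'Ymax',Y[k].max())
im=s['image'][:,:,::-1]
c=im[240:275,200:250]; cv2.imwrite('pics/s9.png',cv2.resize(c,(800,560),interpolation=cv2.INTER_CUBIC))
"
```

```text
0.035 29 -0.012859902598770076 0.013468348984669705 top 0.06108235554451147 0.002114850685672627 Ymax 0.03939438910605215
0.045 29 -0.013390750570197991 0.014367516145157456 top 0.06085460269599663 0.0019322193237766715 Ymax 0.04983713075402196
0.055 30 -0.012439049470636575 0.014257664863851554 top 0.060975393703685654 0.002833921081734292 Ymax 0.05986064561493569
0.065 29 -0.01437188247704026 0.014101193996213275 top 0.061102810113556005 0.0012585319229632321 Ymax 0.06962030177477764
0.075 34 -0.024163023561688115 0.015458361402596326 top 0.058511827375573144 0.0005700505223866644 Ymax 0.0793860705916955
0.085 30 -0.022594635403409426 0.01369767975963468 top 0.05976025436773447 -1.828829058789427e-05 Ymax 0.08991040611785316
0.095 33 -0.014048849433344866 0.014974934652299496 top 0.06062117328590566 0.0004414398836560581 Ymax 0.09968822451277785
0.105 49 -0.011638704439306225 0.01737206297474823 top 0.059310717712360184 -0.0008365583119775186 Ymax 0.10967940587520202
0.115 13 -0.0034257713943484044 0.006521976482508397 top 0.05077954974057142 0.0022328239998774123 Ymax 0.11979504589888985
0.125 14 -0.0026674282731427535 0.006560709802075634 top 0.05022659105966021 0.0012419898342904984 Ymax 0.1275744320973043
```

View pics/s9.png

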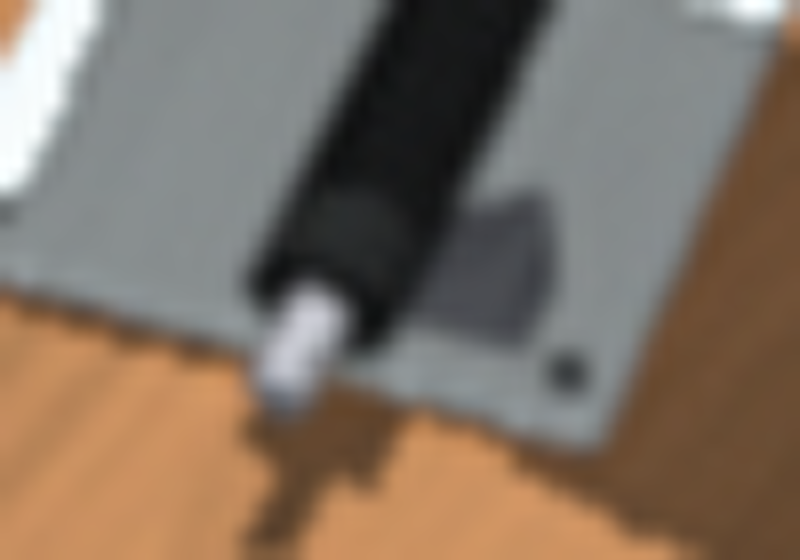

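Roller is within 1 mm of the V line across it and about 2 mm too far along +y. Correct that and lower slowly.

Emit:
apply_moves --pt "0 0 0 -1.5 -0.5 2 1" --pt "0 0 0 0 0 2 1" --pt "0 0 0 0 0 2 1" --pt "0 0 0 0 0 1.5 1" --pt "0 0 0 0 0 1 1" --pt "0 0 0 0 0 0 1" --pt "0 0 0 0 0 0 1"

```text
time_s: 8.95
eef_pos: [0.5157, 0.2669, 0.0349]
ee_rot: [1.91, 2.494, 0.0]
force: [0.4, -0.1, -3.4]
grip_width: 0.0281
```

Emit:
apply_moves --pt "0 0 0 0 0 0.7 1" --pt "0 0 0 0 0 0.7 1" --pt "0 0 0 0 0 0 1" --pt "0 0 0 0 0 0 1"

```text
time_s: 9.28
eef_pos: [0.5162, 0.2669, 0.0342]
ee_rot: [1.909, 2.494, 0.002]
force: [-0.9, -0.6, 4.7]
grip_width: 0.028
```

Emit:
apply_moves --pt "0 0 0 0 0 0.6 1" --pt "0 0 0 0 0 0 1" --pt "0 0 0 0 0 0 1"

```text
time_s: 9.53
eef_pos: [0.5164, 0.2669, 0.0339]
ee_rot: [1.908, 2.494, 0.003]
force: [-1.0, -1.6, 10.2]
grip_width: 0.0284
```

Contact: 10 N up, at the expected height. Open gently.

Emit:
apply_moves --pt "0 0 0 0 0 0 0.66" --pt "0 0 0 0 0 0 0.64" --pt "0 0 0 0 0 0 0.62" --pt "0 0 0 0 0 0 0.6" --pt "0 0 0 0 0 0 0.55" --pt "0 0 0 0 0 0 0.45" --pt "0 0 0 0 0 0 0.35" --pt "0 0 0 0 0 0 0.25" --pt "0 0 0 0 0 0 0.25" --force 30

```text
time_s: 10.28
eef_pos: [0.5156, 0.2668, 0.0327]
ee_rot: [-1.91, -2.494, 0.0]
force: [0.8, -0.5, -0.2]
grip_width: 0.064
```

```bash
cat > ck.py <<'E'
from h import *
import sys
np.set_printoptions(suppress=True,precision=4)
go(.5136,.2667,.15,1.834)
for n in ['side','top']: save(n)
n=sys.argv[1]
im=load('side')['image'][:,:,::-1]
c=im[180:285,175:315]; cv2.imwrite(f'pics/s{n}.png',cv2.resize(c,(800,600),interpolation=cv2.INTER_CUBIC))
im=load('top')['image'][:,:,::-1]
c=im[130:235,160:300]; cv2.imwrite(f'pics/t{n}.png',cv2.resize(c,(800,600),interpolation=cv2.INTER_CUBIC))
for nm,c in (('side',(.5125,.2673)),('top',(.5147,.2662))):
    c=np.array(c);a=.264;ey=np.array([-np.sin(a),np.cos(a)]);ex=np.array([np.cos(a),np.sin(a)])
    C=cloud(load(nm));d=C[...,:2]-c;X=d@ex;Y=d@ey;Z=C[...,2]
    for lo in np.arange(-.14,.14,.02):
        k=(abs(X)<.018)&(Y>lo)&(Y<lo+.02)&(Z>.028)&(Z<.056)
        if k.sum()>3: t=k&(Z>Z[k].max()-.004); print(nm,round(lo+.01,3),k.sum(),'X',X[k].min().round(4),X[k].max().round(4),'top',Z[k].max().round(4),X[t].mean().round(4),'Y',Y[k].min().round(4),Y[k].max().round(4))
E
python3 ck.py 10
```

```text
turn [-0.0001 -0.      0.0008] shift now [   0.4   -2.  -117.3] shift after turn [   0.4   -2.  -117.3] q [ 0.33  0.45 -0.27  0.85  0.    1.64] F [ 0.8 -0.5 -0.2] w 0.064 t 10.28 pos [0.5156 0.2668 0.0327]
side -0.13 6 X -0.0039 0.006 top 0.0403 0.0004 Y -0.1243 -0.1202
side -0.11 10 X -0.0124 0.004 top 0.0487 -0.0057 Y -0.1182 -0.1004
side -0.09 23 X -0.0179 -0.0034 top 0.0514 -0.0079 Y -0.0998 -0.0804
side -0.01 48 X -0.0128 0.0145 top 0.0501 0.0033 Y -0.0188 -0.0004
side 0.01 54 X -0.014 0.0164 top 0.0504 -0.0003 Y 0.0011 0.02
side 0.03 56 X -0.0129 0.0168 top 0.0546 -0.0031 Y 0.0203 0.04
side 0.05 56 X -0.0136 0.0146 top 0.0503 0.0005 Y 0.04 0.0599
side 0.07 62 X -0.0167 0.014 top 0.0544 -0.0 Y 0.06 0.0794
side 0.09 62 X -0.0137 0.0149 top 0.0516 0.0001 Y 0.0804 0.0999
side 0.11 55 X -0.0128 0.0163 top 0.0521 0.0009 Y 0.1009 0.1199
side 0.13 12 X -0.0039 0.0069 top 0.0418 -0.0005 Y 0.1209 0.1267
top -0.13 4 X -0.0034 0.0037 top 0.0424 0.0011 Y -0.122 -0.1202
top -0.11 41 X -0.0132 0.011 top 0.0497 -0.0007 Y -0.1194 -0.1003
top -0.09 91 X -0.017 0.0175 top 0.0545 0.0007 Y -0.0999 -0.0803
top -0.07 83 X -0.0168 0.0177 top 0.0526 0.0007 Y -0.0799 -0.0611
```

View pics/s10.png

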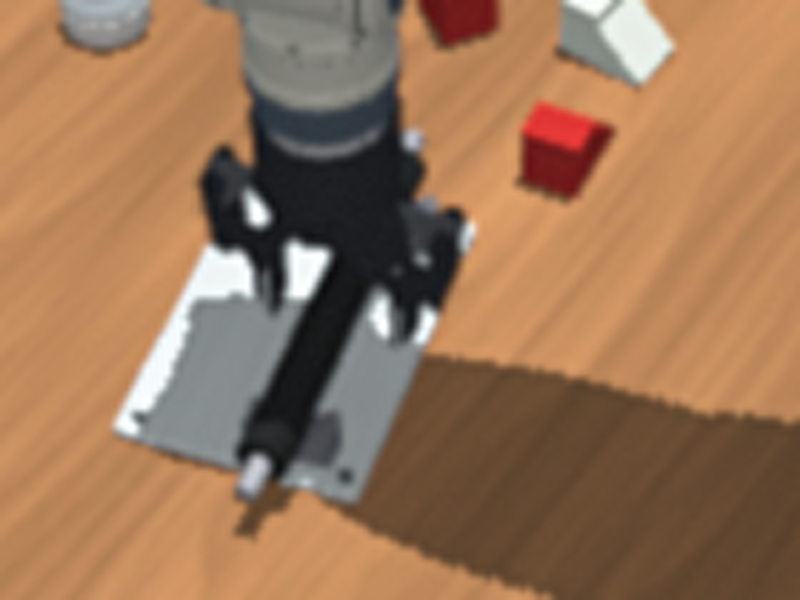

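The roller is seated: top at 50–51 mm, axis within 1 mm of the V line, and centred lengthwise to about 1 mm. Now lift straight up and turn for the chock.

Emit:
apply_moves --pt "0 0 0 0 0 -10 0.25" --pt "0 0 0 0 0 -20 0.25" --pt "0 0 0 0 0 -30 0.25" --pt "0 0 0 0 0 -30 0.25" --pt "0 0 0 0 0 -27 0.25" --pt "0 0 -0.1 0 0 0 0.25" --pt "0 0 -0.1 0 0 0 0.25" --pt "0 0 -0.1 0 0 0 0.25" --pt "0 0 -0.1 0 0 0 0.25" --pt "0 0 -0.1 0 0 0 0.25" --force 40

```text
time_s: 11.22
eef_pos: [0.5156, 0.2668, 0.1508]
ee_rot: [1.226, 2.892, 0.001]
force: [0.5, -0.1, -0.4]
grip_width: 0.0641
```

Emit:
apply_moves --pt "0 0 -0.1 0 0 0 0.25" --pt "0 0 -0.1 0 0 0 0.25" --pt "0 0 -0.1 0 0 0 0.25" --pt "0 0 -0.1 0 0 0 0.25" --pt "0 0 -0.1 0 0 0 0.25" --pt "0 0 -0.1 0 0 0 0.25" --pt "0 0 -0.1 0 0 0 0.25" --pt "0 0 -0.1 0 0 0 0.25" --pt "0 0 0 0 0 0 0.25" --pt "0 0 0 0 0 0 0.25"

```text
time_s: 12.05
eef_pos: [0.5157, 0.2668, 0.1504]
ee_rot: [0.015, 3.141, 0.0]
force: [-0.3, -0.1, -0.2]
grip_width: 0.0643
```

```bash
python3 -c "
from h import *
go(.522,.003,.11,3.134)"
```

```text
turn [ 0.0002  0.0005 -0.0023] shift now [  -8.9 -263.8   40.4] shift after turn [  -8.4 -263.8   40.4] q [ 0.33  0.35 -0.09  1.12 -0.    0.34] F [-0.3 -0.1 -0.2] w 0.0643 t 12.05 pos [0.5157 0.2668 0.1504]
```

Emit:
apply_moves --pt "0 0 0 -1 -32 4 0.25" --pt "0 0 0 -1 -32 4 0.25" --pt "0 0 0 -1 -32 4 0.25" --pt "0 0 0 -1 -32 4 0.25" --pt "0 0 0 -1 -32 4 0.25" --pt "0 0 0 -1 -32 4 0.25" --pt "0 0 0 -1 -32 4 0.25" --pt "0 0 0 -1 -28 4 0.25" --pt "0 0 0 -0.5 -12 4 0.25" --pt "0 0 0 0 0 4 0.25"

```text
time_s: 12.88
eef_pos: [0.5226, 0.0005, 0.1099]
ee_rot: [0.02, 3.141, -0.001]
force: [0.9, 0.5, 0.2]
grip_width: 0.0634
```

Emit:
apply_moves --pt "0 0 0 0 0 0 0.25" --pt "0 0 0 0 0 0 0.25" --pt "0 0 0 0 0 0 0.25"

```text
time_s: 13.13
eef_pos: [0.5224, 0.0039, 0.11]
ee_rot: [0.01, 3.141, 0.0]
force: [0.3, 0.4, -0.3]
grip_width: 0.0641
```

```bash
python3 ck.py 11; python3 -c "
from h import *
go(.522,.003,.024,3.134)
im=load('side')['image'][:,:,::-1]
c=im[135:225,240:360]; cv2.imwrite('pics/s11.png',cv2.resize(c,(800,600),interpolation=cv2.INTER_CUBIC))
"
```

```text
turn [ 0.0003 -0.      1.3015] shift now [ 10.4 262.7 -39.9] shift after turn [256.   59.9 -40. ] q [-0.15  0.29 -0.3   0.98  0.   -0.15] F [ 0.3  0.4 -0.3] w 0.0641 t 13.13 pos [0.5224 0.0039 0.11  ]
side -0.13 4 X -0.0052 0.0048 top 0.039 0.0002 Y -0.1231 -0.1204
side -0.11 18 X -0.0117 0.0147 top 0.05 -0.0007 Y -0.1193 -0.101
side -0.09 50 X -0.0156 0.0159 top 0.0502 -0.0001 Y -0.0999 -0.0805
side -0.07 52 X -0.0171 0.0142 top 0.0518 0.0012 Y -0.08 -0.0603
side -0.05 47 X -0.0135 0.0147 top 0.0554 0.0012 Y -0.0597 -0.0402
side -0.03 53 X -0.0127 0.0142 top 0.0515 0.0019 Y -0.0397 -0.0201
side -0.01 54 X -0.0138 0.0145 top 0.0527 0.0034 Y -0.0195 -0.0011
side 0.01 53 X -0.0123 0.0144 top 0.0544 0.0014 Y 0.0004 0.0196
side 0.03 59 X -0.0131 0.0154 top 0.0519 0.0012 Y 0.0201 0.0397
side 0.05 57 X -0.0139 0.0146 top 0.0521 0.0003 Y 0.0401 0.0594
side 0.07 61 X -0.0168 0.0144 top 0.0537 0.0005 Y 0.0602 0.08
side 0.09 65 X -0.0161 0.0148 top 0.0529 0.0021 Y 0.0801 0.0994
side 0.11 57 X -0.0132 0.0152 top 0.0506 0.0 Y 0.1001 0.1199
side 0.13 10 X -0.0029 0.0068 top 0.0401 0.0002 Y 0.121 
[... 393 characters left out ...]
398 -0.0202
top -0.01 87 X -0.0144 0.0133 top 0.0543 -0.0003 Y -0.02 -0.0003
top 0.01 88 X -0.0142 0.0131 top 0.0547 0.0008 Y 0.0001 0.0197
top 0.03 91 X -0.0147 0.0142 top 0.0558 -0.0009 Y 0.02 0.04
top 0.05 86 X -0.0143 0.0156 top 0.0534 0.0001 Y 0.0404 0.0596
top 0.07 99 X -0.0179 0.0171 top 0.053 0.0006 Y 0.06 0.08
top 0.09 94 X -0.018 0.0177 top 0.0539 -0.0004 Y 0.0801 0.0996
top 0.11 52 X -0.0143 0.0137 top 0.0528 -0.0001 Y 0.1004 0.1193
top 0.13 13 X -0.005 0.0048 top 0.0446 -0.0001 Y 0.12 0.1273
turn [0.0001 0.0003 0.002 ] shift now [ 0.4 -0.9 86. ] shift after turn [ 0.4 -0.9 86. ] q [-0.15  0.29 -0.3   0.98  0.   -0.15] F [ 0.1 -0.1  0.2] w 0.0645 t 13.23 pos [0.5224 0.0039 0.11  ]
```

View pics/s11.png

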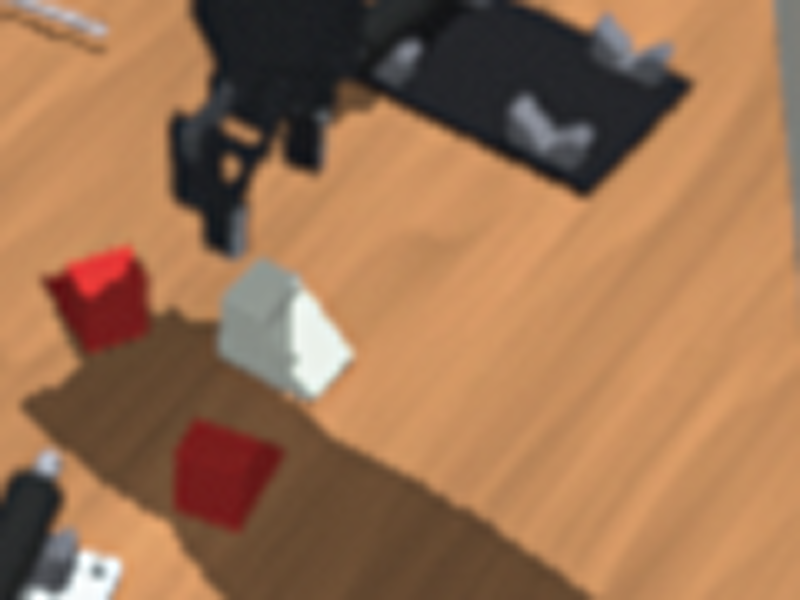

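View pics/t11.png

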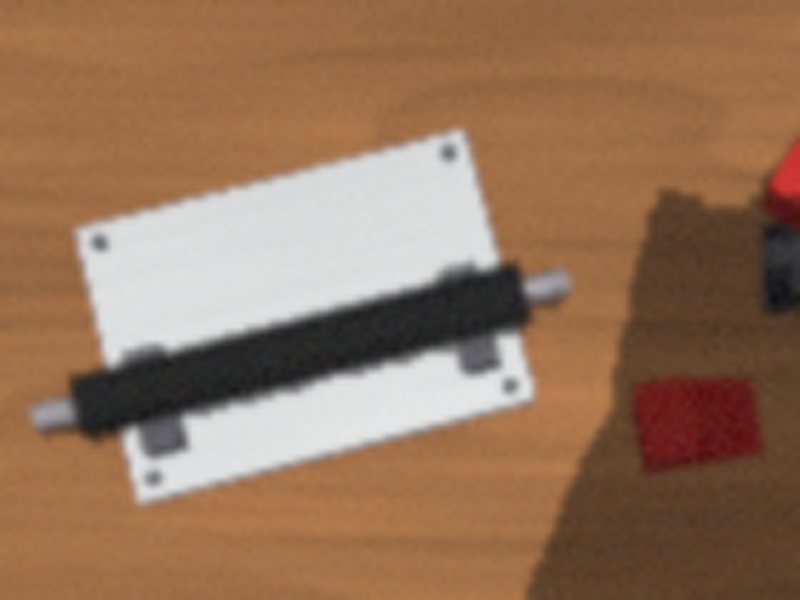

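The roller lies square in the Vs. The jaws stand either side of the heel line, so I'm going down on the chock.

Emit:
apply_moves --pt "0 0 0 0 -1 12 0.25" --pt "0 0 0 0 0 15 0.25" --pt "0 0 0 0 0 15 0.25" --pt "0 0 0 0 0 15 0.25" --pt "0 0 0 0 0 14 0.25" --pt "0 0 0 0 0 10 0.25" --pt "0 0 0 0 0 5 0.25" --pt "0 0 0 0 0 0 0.25" --pt "0 0 0 0 0 0 0.25"

```text
time_s: 13.98
eef_pos: [0.5225, 0.002, 0.0241]
ee_rot: [0.01, 3.141, -0.0]
force: [0.2, -0.2, -0.5]
grip_width: 0.0643
```

Emit:
apply_moves --pt "0 0 0 0 0 0 0.4" --pt "0 0 0 0 0 0 0.48" --pt "0 0 0 0 0 0 0.52" --pt "0 0 0 0 0 0 0.56" --pt "0 0 0 0 0 0 0.6" --pt "0 0 0 0 0 0 1" --pt "0 0 0 0 0 0 1" --pt "0 0 0 0 0 0 1" --pt "0 0 0 0 0 0 1" --force 40

```text
time_s: 14.73
eef_pos: [0.5226, 0.0017, 0.0243]
ee_rot: [0.011, 3.141, -0.0]
force: [-0.2, 1.3, 6.3]
grip_width: 0.0353
```

Emit:
apply_moves --pt "0 0 0 0 0 -5 1" --pt "0 0 0 0 0 -12 1" --pt "0 0 0 0 0 -18 1" --pt "0 0 0 0 0 -20 1" --pt "0 0 0 0 0 -20 1" --pt "0 0 0 0 0 -20 1" --pt "0 0 0 0 0 -10 1" --pt "0 0 0 0 0 0 1" --pt "0 0 0 0 0 0 1"

```text
time_s: 15.48
eef_pos: [0.5223, 0.0018, 0.1286]
ee_rot: [0.011, 3.141, -0.0]
force: [-0.4, 0.2, -0.5]
grip_width: 0.0359
```

```bash
python3 -c "
from h import *
# chock target: cradle x=70 in robot frame
import numpy as np
a=.263;o=np.array([.5155,.2668]);p=o+.069*np.array([np.cos(a),np.sin(a)]);print(p)
go(p[0],p[1],.12,3.405)
for n in ['side','top']:
    f=save(n)
im=load('side')['image'][:,:,::-1]
c=im[135:225,240:360]; cv2.imwrite('pics/s12.png',cv2.resize(c,(800,600),interpolation=cv2.INTER_CUBIC))
"
```

```text
[0.58212739 0.28473852]
turn [-1.000e-04  3.000e-04 -2.702e-01] shift now [-57.9 283.4   8.6] shift after turn [-131.5  257.6    8.6] q [-0.16  0.28 -0.27  1.02  0.   -0.15] F [-0.4  0.2 -0.5] w 0.0359 t 15.48 pos [0.5223 0.0018 0.1286]
```

View pics/s12.png

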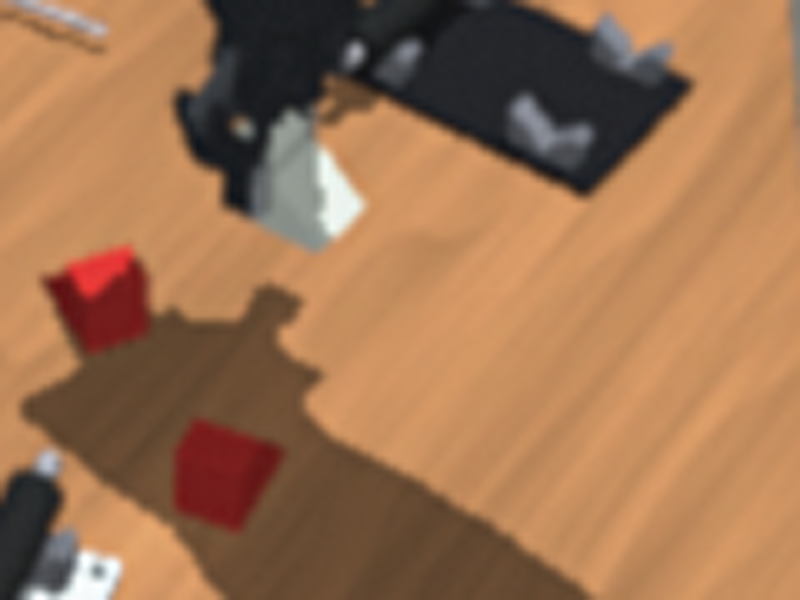

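Emit:
apply_moves --pt "0 0 -0.09 0 0 0 1" --pt "0 0 -0.09 0 0 0 1" --pt "0 0 -0.09 0 0 0 1" --pt "0 0 0 -5.5 10.6 0 1" --pt "0 0 0 -14 27 0 1" --pt "0 0 0 -14 27 0 1" --pt "0 0 0 -14 27 0 1" --pt "0 0 0 -14 27 0 1" --pt "0 0 0 -14 27 0 1" --pt "0 0 0 -14 27 0 1"

```text
time_s: 16.42
eef_pos: [0.5634, 0.1938, 0.1276]
ee_rot: [0.408, -3.113, -0.0]
force: [1.4, -0.2, -1.5]
grip_width: 0.0353
```

Emit:
apply_moves --pt "0 0 0 -14 27 0 1" --pt "0 0 0 -14 27 0 1" --pt "0 0 0 -9 20 0 1" --pt "0 0 0 -5 11 0 1" --pt "0 0 0 0 0 0 1" --pt "0 0 0 0 0 0 1" --pt "0 0 0 0 0 0 1"

```text
time_s: 17.0
eef_pos: [0.5819, 0.2839, 0.1283]
ee_rot: [0.41, -3.114, 0.001]
force: [-0.1, -0.4, -1.2]
grip_width: 0.0355
```

```bash
python3 -c "
from h import *
go(.5821,.2847,.06,3.405)
for n in ['side','top']:
    f=save(n)
im=load('side')['image'][:,:,::-1]
c=im[170:290,165:325]; cv2.imwrite('pics/s13.png',cv2.resize(c,(800,600),interpolation=cv2.INTER_CUBIC))
"
```

```text
turn [-0.0004 -0.0012 -0.0014] shift now [-0.5  0.8 68.3] shift after turn [-0.4  0.8 68.3] q [ 0.32  0.48  0.05  1.14 -0.    0.06] F [-0.1 -0.4 -1.2] w 0.0355 t 17.0 pos [0.5819 0.2839 0.1283]
```

View pics/s13.png

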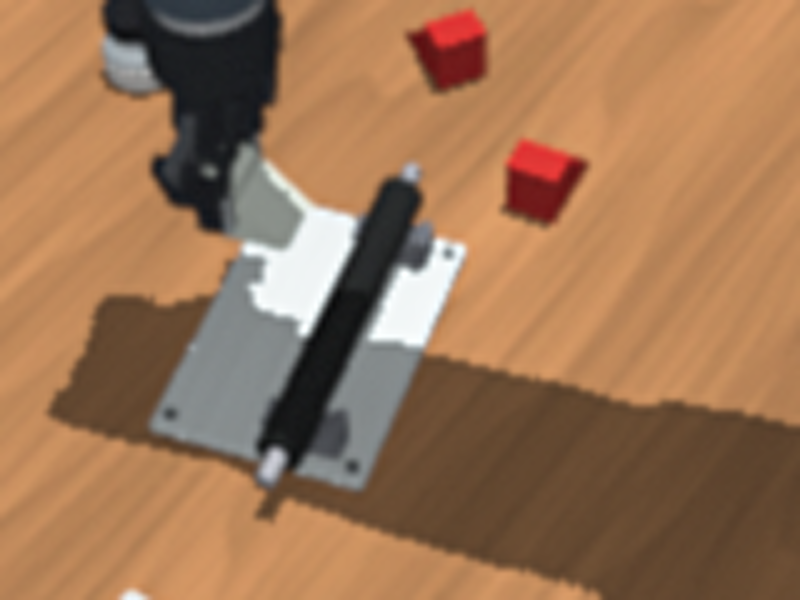

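Emit:
apply_moves --pt "0 0 0 -0.5 1 8 1" --pt "0 0 0 0 0 14 1" --pt "0 0 0 0 0 14 1" --pt "0 0 0 0 0 14 1" --pt "0 0 0 0 0 13 1" --pt "0 0 0 0 0 11 1" --pt "0 0 0 0 0 8 1" --pt "0 0 0 0 0 6 1" --pt "0 0 0 0 0 0 1" --pt "0 0 0 0 0 0 1"

```text
time_s: 17.93
eef_pos: [0.5826, 0.2857, 0.0408]
ee_rot: [0.412, -3.114, 0.0]
force: [0.1, -1.0, -1.0]
grip_width: 0.0353
```

```bash
python3 -c "
from h import *
go(.5821,.2847,.032,3.405)
for n in ['side','top']:
    f=save(n)
im=load('side')['image'][:,:,::-1]
c=im[190:265,180:280]; cv2.imwrite('pics/s14.png',cv2.resize(c,(800,600),interpolation=cv2.INTER_CUBIC))
"
```

```text
turn [-0.     -0.     -0.0004] shift now [ 0.7 -0.9  8.8] shift after turn [ 0.7 -0.9  8.8] q [ 0.33  0.54 -0.08  0.95  0.    0.06] F [ 0.1 -1.  -1. ] w 0.0353 t 17.93 pos [0.5826 0.2857 0.0408]
```

View pics/s14.png

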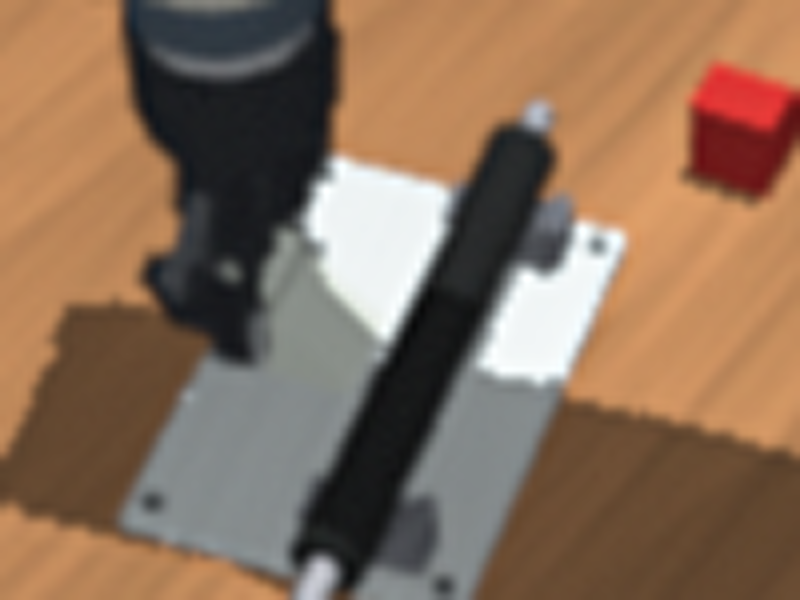

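Emit:
apply_moves --pt "0 0 0 0 -0.5 2.5 1" --pt "0 0 0 0 0 2.5 1" --pt "0 0 0 0 0 1.5 1" --pt "0 0 0 0 0 1 1" --pt "0 0 0 0 0 0 1" --pt "0 0 0 0 0 0 1"

```text
time_s: 18.53
eef_pos: [0.5826, 0.2853, 0.0332]
ee_rot: [0.412, -3.114, 0.0]
force: [-0.1, -0.5, -1.9]
grip_width: 0.0359
```

Emit:
apply_moves --pt "0 0 0 0 0 0.7 1" --pt "0 0 0 0 0 0 1" --pt "0 0 0 0 0 0 1"

```text
time_s: 18.78
eef_pos: [0.5826, 0.2853, 0.0326]
ee_rot: [-0.412, 3.114, 0.0]
force: [0.4, 0.0, -0.7]
grip_width: 0.0359
```

Emit:
apply_moves --pt "0 0 0 0 0 0.7 1" --pt "0 0 0 0 0 0 1" --pt "0 0 0 0 0 0 1"

```text
time_s: 19.03
eef_pos: [0.5827, 0.2854, 0.0323]
ee_rot: [-0.412, 3.114, 0.0]
force: [-1.0, -1.2, 4.6]
grip_width: 0.0355
```

```bash
python3 -c "
from h import *
go(.5821,.2847,.032,3.405)
for n in ['side','top']:
    f=save(n)
im=load('side')['image'][:,:,::-1]
c=im[205:250,195:255]; cv2.imwrite('pics/s15.png',cv2.resize(c,(800,600),interpolation=cv2.INTER_CUBIC))
im=load('top')['image'][:,:,::-1]
c=im[130:235,160:300]; cv2.imwrite('pics/t15.png',cv2.resize(c,(800,600),interpolation=cv2.INTER_CUBIC))
"
```

```text
turn [ 0.      0.0005 -0.0002] shift now [ 0.8 -0.5  0.3] shift after turn [ 0.8 -0.5  0.3] q [ 0.33  0.55 -0.09  0.93 -0.    0.06] F [-1.  -1.2  4.6] w 0.0355 t 19.03 pos [0.5827 0.2854 0.0323]
```

View pics/s15.png

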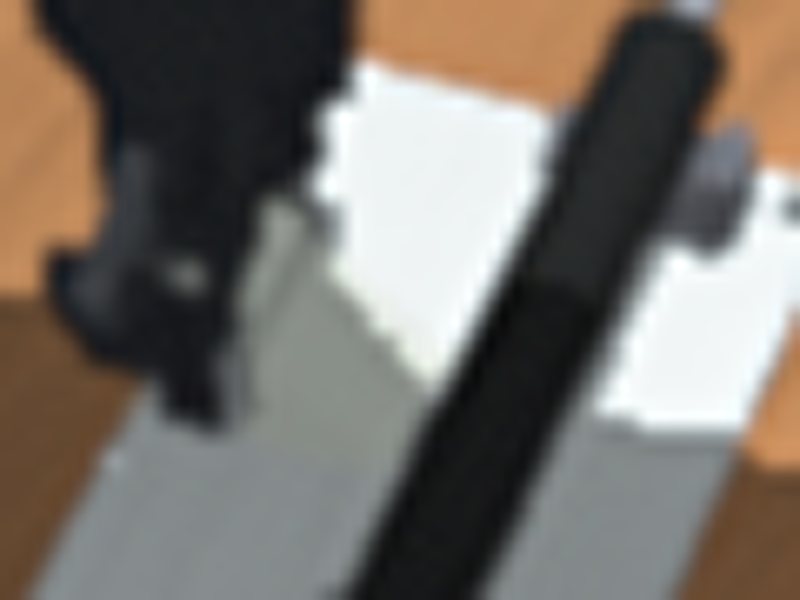

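View pics/t15.png

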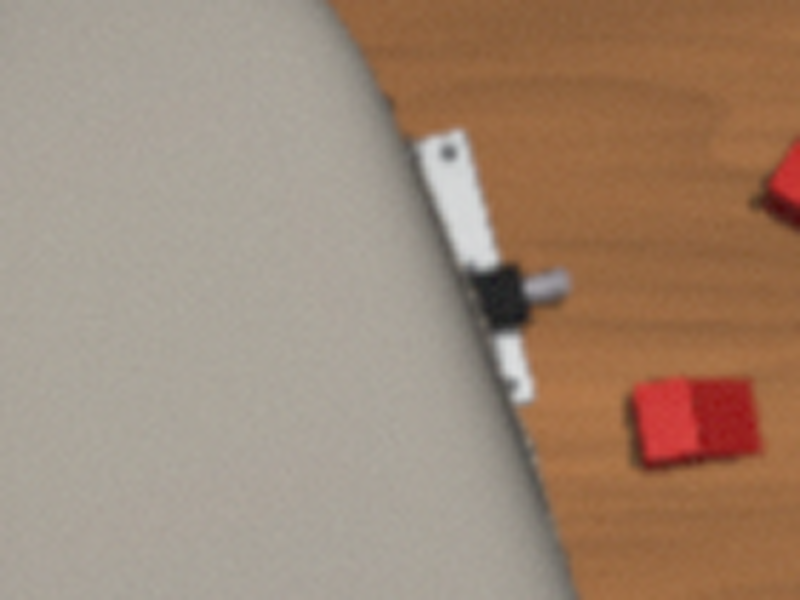

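The chock is on the plate with 4.6 N contact. Sliding in under the roller.

Emit:
apply_moves --pt "0 0 0 2 -0.3 -0.3 1" --pt "0 0 0 3 0 0 1" --pt "0 0 0 3 0 0 1" --pt "0 0 0 3 0 0 1" --pt "0 0 0 3 0 0 1" --pt "0 0 0 3 0 0 1" --pt "0 0 0 3 0 0 1" --pt "0 0 0 1 0 0 1" --pt "0 0 0 0 0 0 1" --pt "0 0 0 0 0 0 1"

```text
time_s: 19.97
eef_pos: [0.562, 0.2795, 0.0323]
ee_rot: [0.412, -3.114, 0.0]
force: [-0.8, -0.6, 5.4]
grip_width: 0.0356
```

```bash
python3 ck.py 16 | grep -v top\ ; python3 -c "
from h import *
im=load('side')['image'][:,:,::-1]
c=im[205:250,195:255]; cv2.imwrite('pics/s16.png',cv2.resize(c,(800,600),interpolation=cv2.INTER_CUBIC))
s=load('side');c=np.array((.5125,.2673))
a=.264;ey=np.array([-np.sin(a),np.cos(a)]);ex=np.array([np.cos(a),np.sin(a)])
C=cloud(s);d=C[...,:2]-c;X=d@ex;Y=d@ey;Z=C[...,2]
m=(Z>.012)&(Z<.06)&(abs(Y)<.022)&(X>.018)&(X<.09)
for lo in np.arange(.018,.09,.004):
    k=m&(X>=lo)&(X<lo+.004)
    if k.sum(): print(round(lo+.002,3),k.sum(),np.median(Z[k]).round(4),Z[k].max().round(4),'Y',Y[k].min().round(4),Y[k].max().round(4))
"
```

```text
turn [-0.0005 -0.0006  1.5709] shift now [  50.2    0.3 -117.6] shift after turn [   0.2  -50.1 -117.7] q [ 0.33  0.52 -0.15  0.91  0.    0.06] F [-0.8 -0.6  5.4] w 0.0356 t 19.97 pos [0.562  0.2795 0.0323]
0.02 8 0.028 0.0313 Y -0.0117 0.019
0.024 20 0.0274 0.036 Y -0.0181 0.0186
0.028 20 0.0316 0.0376 Y -0.0188 0.0194
0.032 21 0.0368 0.043 Y -0.0164 0.019
0.036 27 0.039 0.0492 Y -0.0163 0.0196
0.04 27 0.0474 0.0567 Y -0.022 0.022
0.044 7 0.0512 0.058 Y -0.0209 0.0015
0.048 1 0.0587 0.0587 Y 0.0174 0.0174
0.052 1 0.0498 0.0498 Y 0.0075 0.0075
0.056 1 0.0467 0.0467 Y 0.0063 0.0063
```

View pics/s16.png

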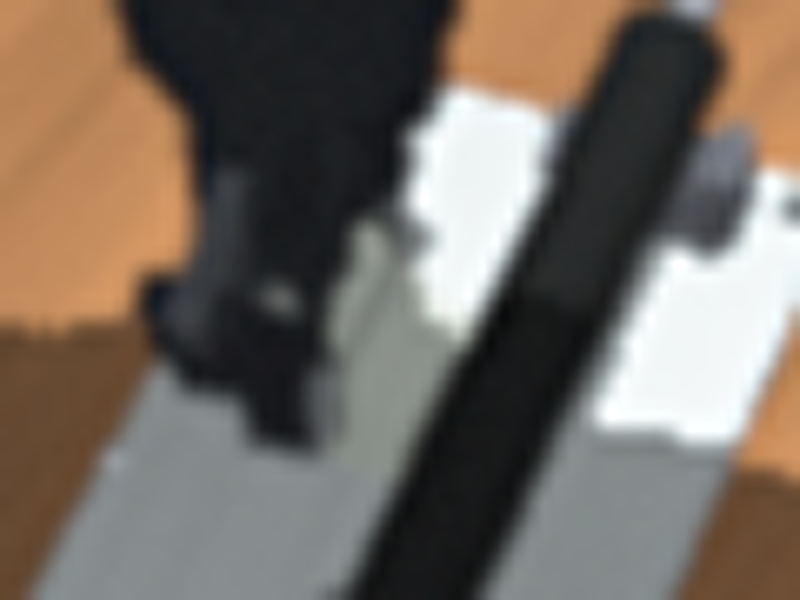

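About 5 mm to go by both estimates. Closing in with small steps.

Emit:
apply_moves --pt "0 0 0 1 0 0 1" --pt "0 0 0 1 0 0 1" --pt "0 0 0 0.5 0 0 1" --pt "0 0 0 0 0 0 1" --pt "0 0 0 0 0 0 1"

```text
time_s: 20.48
eef_pos: [0.5603, 0.279, 0.0323]
ee_rot: [-0.412, 3.114, 0.0]
force: [2.8, 1.4, 4.4]
grip_width: 0.0356
```

Emit:
apply_moves --pt "0 0 0 0.7 0 0 1" --pt "0 0 0 0 0 0 1" --pt "0 0 0 0 0 0 1"

```text
time_s: 20.73
eef_pos: [0.5596, 0.2788, 0.0323]
ee_rot: [-0.412, 3.114, 0.0]
force: [3.8, 1.5, 5.7]
grip_width: 0.0357
```

Lateral force is rising (4 N), so the chock is at or near contact. Stop here and release.

Emit:
apply_moves --pt "0 0 0 0 0 -0.3 0.6" --pt "0 0 0 0 0 0 0.58" --pt "0 0 0 0 0 0 0.56" --pt "0 0 0 0 0 0 0.54" --pt "0 0 0 0 0 0 0.5" --pt "0 0 0 0 0 0 0.4" --pt "0 0 0 0 0 0 0.3" --pt "0 0 0 0 0 0 0.3" --pt "0 0 0 0 0 0 0.3" --force 30

```text
time_s: 21.48
eef_pos: [0.5593, 0.2787, 0.0324]
ee_rot: [0.412, -3.114, 0.0]
force: [0.4, -0.7, -0.5]
grip_width: 0.0598
```

Emit:
apply_moves --pt "0 0 0 0 0 -5 0.3" --pt "0 0 0 0 0 -15 0.3" --pt "0 0 0 0 0 -25 0.3" --pt "0 0 0 0 0 -30 0.3" --pt "0 0 0 0 0 -30 0.3" --pt "0 0 0 0 0 -30 0.3" --pt "0 0 0 0 0 -15 0.3" --pt "0 0 0 0 0 0 0.3"

```text
time_s: 22.15
eef_pos: [0.5607, 0.2792, 0.1872]
ee_rot: [-0.411, 3.108, 0.002]
force: [-0.3, -0.8, -0.2]
grip_width: 0.0596
```

Emit:
apply_moves --pt "0 0 0 10 -25 0 0.3" --pt "0 0 0 10 -30 0 0.3" --pt "0 0 0 10 -30 0 0.3" --pt "0 0 0 10 -30 0 0.3" --pt "0 0 0 10 -30 0 0.3" --pt "0 0 0 10 -30 0 0.3" --pt "0 0 0 0 -30 0 0.3" --pt "0 0 0 0 -30 0 0.3" --pt "0 0 0 0 -30 0 0.3" --pt "0 0 0 0 0 0 0.3"

```text
time_s: 22.98
eef_pos: [0.5713, 0.0029, 0.1818]
ee_rot: [0.406, -3.115, 0.002]
force: [-0.2, -0.2, 0.2]
grip_width: 0.0595
```

```bash
python3 ck.py 17; python3 -c "
from h import *
g=lambda n:load(n)['image'][:,:,::-1]
c=g('side')[190:265,180:280]; cv2.imwrite('pics/s17.png',cv2.resize(c,(800,600),interpolation=cv2.INTER_CUBIC))
c=g('top')[140:222,170:280]; cv2.imwrite('pics/t17.png',cv2.resize(c,(800,596),interpolation=cv2.INTER_CUBIC))
"
```

```text
turn [-0.0013  0.0005  1.5671] shift now [-12.  269.8  31.5] shift after turn [269.7  12.9  31.8] q [-0.14  0.32 -0.06  1.19 -0.   -0.4 ] F [-0.2 -0.2  0.2] w 0.0595 t 22.98 pos [0.5713 0.0029 0.1818]
side -0.13 5 X -0.0043 0.0052 top 0.0401 0.0006 Y -0.1243 -0.1205
side -0.11 19 X -0.012 0.0143 top 0.0485 0.0006 Y -0.1189 -0.1009
side -0.09 53 X -0.0149 0.0154 top 0.0498 0.0004 Y -0.0998 -0.0801
side -0.07 47 X -0.0167 0.0137 top 0.052 0.0014 Y -0.0792 -0.0606
side -0.05 48 X -0.0133 0.0141 top 0.0526 -0.0001 Y -0.0597 -0.0402
side -0.03 52 X -0.0136 0.0143 top 0.0526 0.0027 Y -0.0398 -0.0201
side -0.01 55 X -0.0142 0.0138 top 0.0531 0.0039 Y -0.0197 -0.0001
side 0.01 54 X -0.0139 0.0154 top 0.0516 0.0007 Y 0.0005 0.02
side 0.03 55 X -0.0134 0.0161 top 0.0525 0.0005 Y 0.0202 0.0394
side 0.05 60 X -0.0135 0.0153 top 0.0536 0.0004 Y 0.0403 0.0594
side 0.07 58 X -0.0167 0.0143 top 0.0538 -0.0016 Y 0.0605 0.0793
side 0.09 64 X -0.0135 0.0146 top 0.0527 0.0007 Y 0.08 0.0999
side 0.11 59 X -0.0139 0.0155 top 0.0498 0.0008 Y 0.1003 0.1196
side 0.13 11 X -0.0024 0.0062 top 0.0394 0.0023 Y 0.1202 0.1261
top -0.11 41 X -0.0131 0.0106 top 0.052 -0.0001 Y -0.1195 -0.1003
top -0.09 89 X -0.0167 0.0135 top 0.0543 0.0012 Y -0.1 -0.0803
top -0.07 95 X -0.018 0.0166 top 0.0537 0.0003 Y -0.0799 -0.0602
top -0.05 87 X -0.0144 0.014 top 0.0533 -0.0004 Y -0.0597 -0.0403
top -0.03 89 X -0.0146 0.0149 top 0.0541 0.0003 Y -0.0398 -0.0201
top -0.01 88 X -0.0142 0.0178 top 0.0557 0.0032 Y -0.0198 -0.0
top 0.01 91 X -0.0144 0.0174 top 0.0529 -0.0004 Y 0.0001 0.0198
top 0.03 87 X -0.0143 0.0147 top 0.0556 -0.001 Y 0.0205 0.0396
top 0.05 89 X -0.0147 0.0146 top 0.0543 0.0006 Y 0.04 0.0595
top 0.07 97 X -0.0177 0.0177 top 0.0542 -0.0003 Y 0.0601 0.0798
top 0.09 92 X -0.0172 0.014 top 0.0529 -0.0007 Y 0.0801 0.0997
top 0.11 53 X -0.014 0.0134 top 0.0524 -0.0001 Y 0.1006 0.1196
top 0.13 12 X -0.0045 0.004 top 0.0436 0.0014 Y 0.1208 0.1275
```

View pics/s17.png

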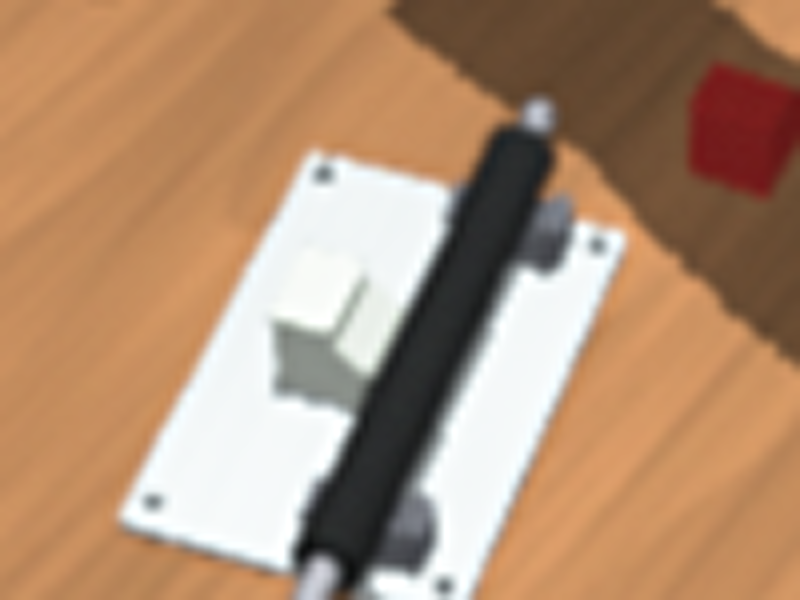

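View pics/t17.png

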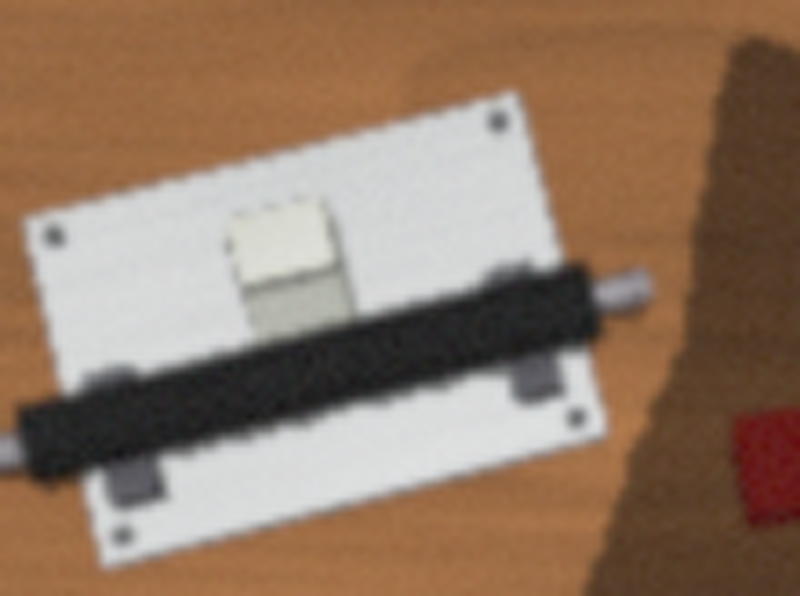

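```bash
python3 -c "
from h import *
for nm,c,k,o,P in (('top',(.5147,.2662),800/110,(170,140),[(228,217),(325,197),(340,268),(243,288)]),('side',(.5125,.2673),8,(180,190),[(270,318),(308,248),(366,273),(328,332)])):
    f=load(nm);a=.263;R=np.array([[np.cos(a),np.sin(a)],[-np.sin(a),np.cos(a)]])
    q=np.array([R@(plane(f,(x+.5)/k-.5+o[0],(y+.5)/k-.5+o[1],.052)[:2]-c) for x,y in P])*1000
    print(nm,q.round(1).tolist(),q.mean(0).round(1))
"
```

```text
top [[58.9, 17.4], [57.2, -17.7], [30.7, -16.8], [32.4, 18.1]] [44.8  0.2]
side [[57.3, 19.9], [56.6, -15.8], [31.4, -11.7], [34.4, 19.0]] [44.9  2.8]
```

Chock measured at cradle x ≈ 45 mm, y ≈ 0–3 mm, upright and square, about 1–2 mm from touching the roller. Let the arm settle, then hand in.

Emit:
apply_moves --pt "0 0 0 0 0 0 0.3" --pt "0 0 0 0 0 0 0.3" --pt "0 0 0 0 0 0 0.3" --pt "0 0 0 0 0 0 0.3"

```text
time_s: 23.42
eef_pos: [0.5702, 0.0082, 0.1825]
ee_rot: [-0.415, 3.114, 0.0]
force: [0.4, 0.3, 0.2]
grip_width: 0.06
```

```bash
python3 -c "
from h import *
print(robot.hand_in())"
```

```text
the job is handed in; nothing more can be done
None
```

The long roller lies in the larger cradle, and the white chock stands upright on its plate, slid in under the roller from the low-lip side. I handed in at about 23 s, with the arm clear of everything.

- **Roller:** I lowered it in the gripper until the force reading showed it resting on the blocks (10 N). Both cameras put its axis within about 1 mm of the V line. Its top reads 50–54 mm against the expected 50, and lengthwise it is centred to within 1–2 mm.
- **Chock:** both cameras put it at cradle x ≈ 45 mm, where 43 mm would touch the roller. That leaves a gap of about 1–2 mm.
- **Disagreement:** the cameras differ on the chock's sideways position, y ≈ 0 mm from the top and ≈ 3 mm from the side. That is close to their calibration error, so I left it.
- **Bystanders:** I did not touch the short roller or the red look-alikes. The short roller's position was last checked just after the long roller was lifted.

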